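Unfold the press crank and clamp the module for test

TASK

Clamp the module in the little blue press: swing the crank's folded red handle fully upright, and only then turn the crank clockwise (seen from above) with it until the pad is firmly tightened on the module, without overtightening. Let go, leaving the handle up, the module where it stands, and the other things on the bench undisturbed.

Things in the scene. Friction and masses are not known exactly. Their poses are not given: they have to be found in the camera images.
- press: small blue portal press fixed to the bench: grey base plate 170x200x20, two blue columns, blue crossbeam (56 deep, 190 long, its top 195 above the bench). Origin on the bench under the middle; x across the beam, y along the beam, z up
- crank_axis (a point): point on the vertical axis of the crank, 38 above the crossbeam's top, level with the fold pin
- fold_pin (a point): pivot of the folding handle, at the outer end of the steel crank arm, 60 from the crank axis and 38 above the beam. Two lugs (31 over all, 20 long) rise 8 above it. Arm: bar 12 wide, 12 thick, its top 10 below the pin; hub 16 across, no higher; nothing else above the beam
- handle_end (a point): centre of the free end of the red handle, 75 from the fold pin. The handle is a round red sleeve, 20 across, covering 15 to 75 from the pin; it spins freely on its core. Folded it lies flat over the arm, pointing from the pin to and past the crank axis; unfolded it stands upright on the pin
- fold (a joint): folding of the handle, rad: 0 flat on the arm, 1.571 upright (a stop). Its pin is horizontal and square to the arm. Stiff pin: about 2 N at 50 from the pin moves it, and it stays where it is left, so it gives way if the upright handle is pulled towards the crank axis
- crank (a joint): turn of the crank, rad, 0 at the start, growing clockwise as seen from above; one turn lowers the pad 40 mm (6.37 mm per rad). Between 0.3 and 1.0 turns are needed. Free running takes a steady 4 to 6 N along the circle at the upright handle. The screw holds by itself when let go
- ram: steel ram of the screw with a black sprung rubber pad, 44 across; origin moves with the screw, at the pad's underside while unloaded. Contact is felt at the handle, moving slowly: after touch the drag climbs about 1.3 N per 0.1 rad. Properly clamped: 2 to 4 N above free running, 0.15 to 0.3 rad past first touch (20 to 38 N). 6 N above, or 0.45 rad past touch, overloads the module
- module: pale grey shielded module 70x60 with blue lid, 30 to 40 tall, loose on the aluminium bed under the pad, brass sockets on two ends. The bed's height differs from job to job. Origin under its centre
- spare_a: spare module, same box, lying beside the press (bystander). Origin under its middle
- spare_b: spare module, same box (bystander). Origin under its middle
- meter: black handheld tester 160x75x32 with yellow dial and green screen (bystander). Origin under its middle
- probe_stand: black round stand, 44 across, 60 tall, yellow stem (bystander). Origin under its middle
- screwdriver: screwdriver lying flat (bystander). Origin under its middle
- mug: white mug, 80 across, 90 tall (bystander). Origin under its middle
- parts_tray: blue tray 120x160x35 (bystander). Origin under its middle
Mind the look-alikes: they are no part of the job. What is shaped like the module but green is not meant.

How it is judged:
By the outcome, as a careful person would: the job done as asked, in the order asked, and still so for the second after the job is handed in, with the robot touching nothing.
It also fails if it takes over 72 s, if anything falls off the work surface, if the arm or the gripper's body presses on something with over 40 N, if the wrist force passes 120 N, or if a joint passes its speed limit or range.

ROBOT

A 7-joint arm with a two-finger parallel gripper is mounted at the origin on the work surface. World frame = base frame: x ahead of the robot, y to its left, z up, the work surface at z = 0. Lengths are in mm, angles in rad, forces in N, time in s.
With the tool pointing down it reaches from about 425 to 875 mm from the base axis. Payload 4.7 kg.
Tool frame: the origin (TCP) lies midway between the tips of the shut fingers; the grasp point (between the pads) lies arm.grip_depth behind it (arm.grip_depth is the distance from the TCP to the grasp point, in mm); y points along the fingers, z is the direction in which the jaws open and shut, and the axes are right-handed (so a half turn about y gives the same grasp; the last joint's range is limited). The gripper opens to 85 mm and grips with 20 to 120 N. Pads are 22 mm wide; open, the fingers measure 114 mm over their backs; the gripper's body (76 mm by 85 mm) begins 54 mm behind the grasp point. The pads swing forward as they close: fully open they stand 13 mm farther back than shut.
Start: joints at [0.014, 0.321, -0.07, 1.45, 0.023, 1.371, -0.057], TCP at [650.019, -0.025, 231.349] pointing down, gripper open.
Joint ranges: [-2.86, 2.86], [-0.3, 2.09], [-1.38, 1.24], [0.06, 2.45], [-1.56, 4.7], [0.09, 2.05], [-2.69, 2.69]. Speed limits (rad/s): [2.57, 2.57, 3.14, 3.14, 3.14, 3.14, 3.14].

INTERFACE

Orientations are given as a rotation vector (axis times angle).
In Python, from workcell import observe, imaging, arm gives the robot as it stands.
- The arm moves only by the tool play_rows, never from a script. Its argument "steps" is a list of rows, each a list of 7 numbers: the shift along the tool's x, y, z in m, then the turn, a rotation vector about the tool's x, y, z in rad, then the opening, from 0 (shut) to 1 (fully open). In form: [[x, y, z, wx, wy, wz, fingers], ...]. A call has 1 to 8 rows; each row is the pose to reach, as a shift and turn from the pose measured when the call began, along the tool's axes at that moment; what a row does not reach only later rows make up. A row lasts 1/12 s, in which the tool goes at most 41.7 mm and 7.16 degrees, less where a joint would pass 70% of its speed; a pose out of reach is approached as far as the arm can. A call with a gripper value outside its range is refused whole. The fingers move at their own pace and stop on an object; "grip_force" is the grip in N (left out, the last holds). Time passes only in rows, so rows that repeat a pose let the fingers close. It gives the time, the measured TCP pose, the force and the opening at its end, in the units of the state.
- observe(): the state, without advancing time (a new reading comes with each control period).
- imaging.camera(name): name is "scene" or "side" or "wrist"; returns a dict with "img" (384x512x3 uint8, red, green, blue), "fx", "fy", "cx", "cy" (pixels), "rvec" (rotation vector, rad) and "tvec" (3), from world to camera coordinates, as OpenCV has them. Camera axes: x right, y down, z forward; pixel columns grow to the right and rows downward; lengths in mm; the calibration is good to about 2 mm. A picture is of the moment at which its call begins. There is no depth.
- arm.sign_off(): hands the job in, once; it reports no verdict.
The state is a dict: "clock": time; "q": joint angles; "qd": joint speeds; "joint_efforts": joint torques, N m; "eef_pos": TCP position; "tcp_rot": TCP orientation; "ft_force": force on the tool from outside, world axes, zero at the start; "torque": the same for the moment, N m; "opening": finger opening in mm.
Only numpy, scipy, OpenCV 4.12 (cv2) and the standard library are available. Lean on these libraries where they do the work, as an engineer would, in place of code of your own. Each camera call takes 0.05 s, during which the arm holds its last target.

## Working session

There is one attempt and no reset: what is moved stays moved. The work goes in short steps, Python scripts to look and compute and a tool call to move; the robot and the scene stay as the last step left them, time stands still between calls to the robot, and variables do not carry over. Pictures are saved under pics/ and viewed, and the job is handed in when it is done.

Besides the shell and the picture viewer there is one more tool, called as a command line: name --pt "numbers of a row" for each row, then --argument value for the rest. play_rows: Moves the arm, as the interface text tells. Its arguments: {"type":"object","properties":{"steps":{"type":"array"},"grip_force":{"type":"number"}},"required":["steps"]}

```bash
ls; mkdir -p pics; python3 - <<'E'
from workcell import observe, imaging, arm
import cv2
for n in ["scene","side","wrist"]:
    c=imaging.camera(n); cv2.imwrite(f"pics/{n}0.png",c["img"][:,:,::-1])
    print(n,c["fx"],c["fy"],c["cx"],c["cy"],c["rvec"],c["tvec"])
print(observe()); print(arm.grip_depth, dir(arm))
E
```

```text
pics
scene 413.699711401897 413.699711401897 254.1668157871148 187.9877324126648 [ 2.14990981  0.98508248 -0.43254204] [-369.71629785 -174.90579217 1637.23830152]
side 474.2100466045367 474.2100466045367 251.56162947661917 193.36123668736175 [ 2.09028558 -0.52987536  0.29158185] [-497.90286146  294.89530408 1430.02868713]
wrist 345.4314804435333 345.4314804435333 259.2252471452124 192.3591369333819 [-2.84200998e+00 -1.82999767e-03  1.68520465e-03] [-649.45189587  -39.22761072  379.16719214]
{'clock': 0.15, 'q': array([ 0.01410177,  0.32165611, -0.07011974,  1.45137439,  0.0225986 ,
        1.37077991, -0.05688422]), 'qd': array([ 0.00131092, -0.0032552 , -0.00012055, -0.00315896,  0.00020219,
        0.0003279 , -0.00170904]), 'joint_efforts': array([ 4.86840745e-04, -4.94090402e+01, -3.82246608e-01, -3.14684451e+01,
        1.31496685e-02,  8.20941757e-03, -6.77807677e-07]), 'eef_pos': array([ 6.49609740e+02, -2.38961221e-02,  2.30483047e+02]), 'tcp_rot': array([-1.21033793,  1.21016546, -1.20852442]), 'ft_force': array([ 0.99806184,  0.36415652, -0.39104897]), 'torque': array([ 0.00139464, -0.00820557,  0.00589034]), 'opening': 85.68919174523356}
18.700000000000003 ['PlanningError', '__class__', '__delattr__', '__dict__', '__dir__', '__doc__', '__eq__', '__format__', '__ge__', '__getattribute__', '__getstate__', '__gt__', '__hash__', '__init__', '__init_subclass__', '__le__', '__lt__', '__module__', '__ne__', '__new__', '__reduce__', '__reduce_ex__', '__repr__', '__setattr__', '__sizeof__', '__str__', '__subclasshook__', '__weakref__', 'grip_depth', 'sign_off']
```

View pics/scene0.png

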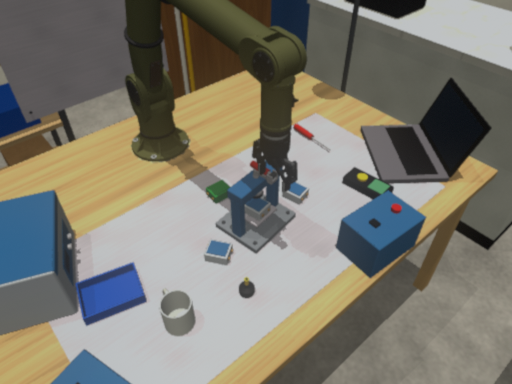

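View pics/side0.png

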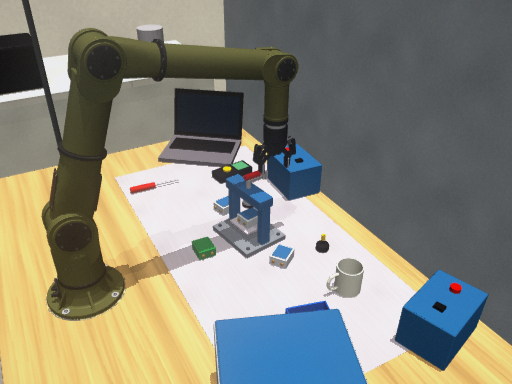

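View pics/wrist0.png

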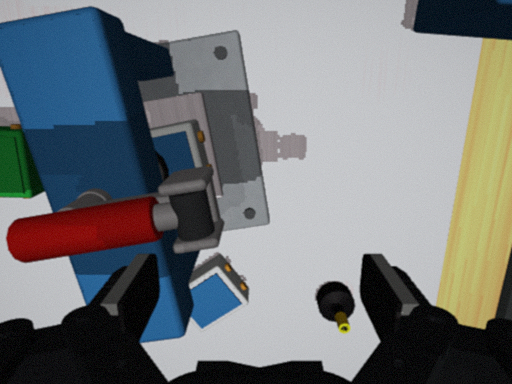

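```bash
cat > h.py <<'E'
import numpy as np, cv2
from workcell import observe, imaging, arm
from scipy.spatial.transform import Rotation as Rn
def C(n): return imaging.camera(n)
def ray(c,u,v):
    R=cv2.Rodrigues(np.array(c["rvec"]))[0]; t=np.array(c["tvec"])
    return -R.T@t, R.T@np.array([(u-c["cx"])/c["fx"],(v-c["cy"])/c["fy"],1])
def at(c,u,v,z):
    o,d=ray(c,u,v); return (o+d*(z-o[2])/d[2]).round(1)
def proj(c,p):
    R=cv2.Rodrigues(np.array(c["rvec"]))[0]; K=np.array([[c["fx"],0,c["cx"]],[0,c["fy"],c["cy"]],[0,0,1]])
    return cv2.projectPoints(np.array(p,float).reshape(-1,3),np.array(c["rvec"]),np.array(c["tvec"]),K,None)[0].reshape(-1,2)
E
python3 - <<'E'
from h import *
c=C("wrist"); print(ray(c,c["cx"],c["cy"]))
print("end far",at(c,22,241,233),"lugs",at(c,193,207,233),"hub",at(c,90,205,223))
print("beam corners",[at(c,u,v,195) for u,v in[(1,22),(100,10),(187,335),(85,342)]])
print("base corners",[at(c,u,v,20) for u,v in[(240,31),(269,222)]])
s=observe();print(Rn.from_rotvec(s["tcp_rot"]).as_matrix().round(3))
i=c["img"]; cv2.imwrite("pics/w1.png",cv2.resize(i[130:330,0:270],None,fx=2.9,fy=2.9,interpolation=2)[:,:,::-1])
s=C("side"); cv2.imwrite("pics/s1.png",cv2.resize(s["img"][140:260,190:310],None,fx=5,fy=5,interpolation=2)[:,:,::-1])
s=C("scene"); cv2.imwrite("pics/c1.png",cv2.resize(s["img"][140:260,190:310],None,fx=5,fy=5,interpolation=2)[:,:,::-1])
E
```

```text
(array([649.91468566,  75.12634821, 373.12472893]), array([-7.21133288e-04, -2.95113569e-01, -9.55461910e-01]))
end far [544.5   9.1 233. ] lugs [621.3  25.2 233. ] hub [571.9  22.6 223. ]
beam corners [array([528.7, 103.5, 195. ]), array([575.8, 108.6, 195. ]), array([605.2, -72.3, 195. ]), array([541.3, -77.7, 195. ])]
base corners [array([631.5, 123.9,  20. ]), array([660.4, -68. ,  20. ])]
[[ 0.    -0.001  1.   ]
 [-1.    -0.     0.   ]
 [ 0.    -1.    -0.001]]
```

View pics/w1.png

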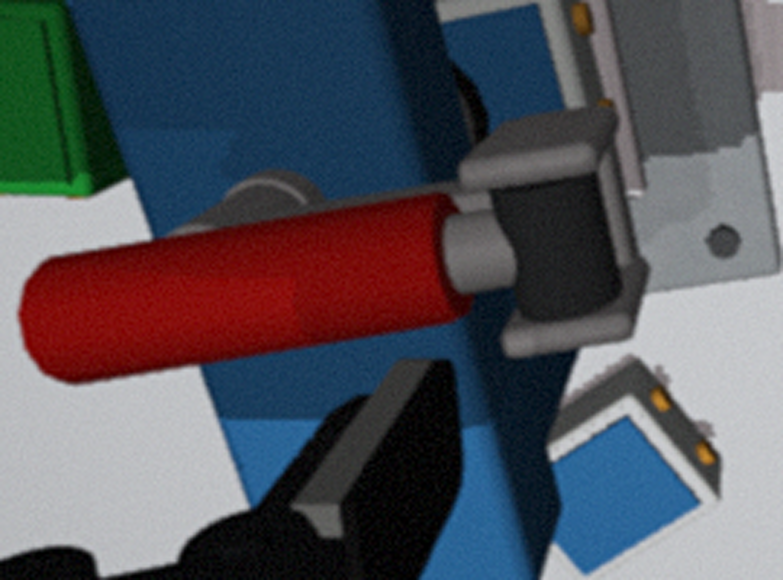

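View pics/s1.png

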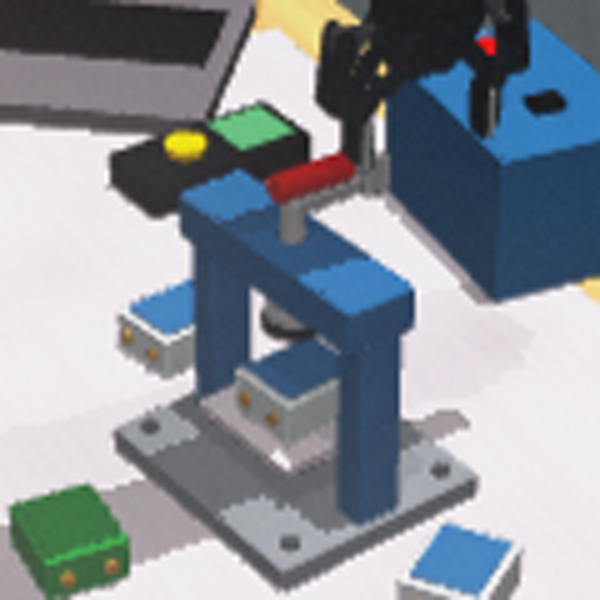

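View pics/c1.png

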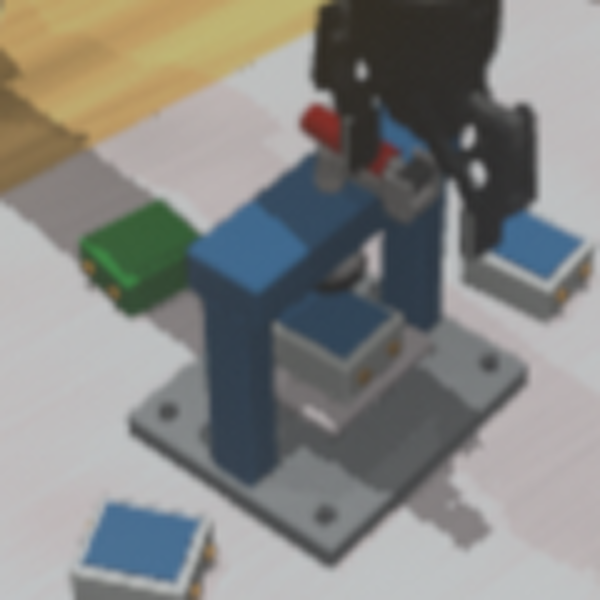

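```bash
cat >> h.py <<'E'
from scipy.optimize import least_squares, minimize
def redmask(img):
    h=cv2.cvtColor(img,cv2.COLOR_RGB2HSV); m=((h[...,0]<8)|(h[...,0]>172))&(h[...,1]>150)&(h[...,2]>40)
    n,l,s,_=cv2.connectedComponentsWithStats(m.astype(np.uint8)); k=1+np.argmax(s[1:,4]); return (l==k)
def cyl(p,th,fold,z=233):
    d=np.array([-np.cos(th)*np.cos(fold),-np.sin(th)*np.cos(fold),np.sin(fold)])  # th: dir axis->pin
    a=np.array([-np.sin(th),np.cos(th),0]); b=np.cross(d,a); P=np.array([p[0],p[1],z])
    t=np.linspace(0,2*np.pi,40)
    return np.array([P+d*r+10*(np.cos(k)*a+np.sin(k)*b) for r in (15,75) for k in t])
def mask(c,pts,sc=4):
    u=proj(c,pts); hull=cv2.convexHull(u.astype(np.float32))
    m=np.zeros((384*sc,512*sc),np.uint8); cv2.fillConvexPoly(m,((hull+.5)*sc*16).astype(np.int32),255,shift=4)
    return cv2.resize(m,(512,384),interpolation=cv2.INTER_AREA)/255.
E
python3 - <<'E'
from h import *
c=C("wrist"); m=redmask(c["img"]); print(m.sum())
m=m.astype(float)
f=lambda x:((mask(c,cyl(x[:2]*10,x[2]/10,0))-m)**2).sum()
r=minimize(f,[62.1,2.5,2.0],method="Nelder-Mead",options=dict(initial_simplex=[[62.1,2.5,2],[62.6,2.5,2],[62.1,3,2],[62.1,2.5,2.5]]))
x=r.x; p=x[:2]*10; th=x[2]/10; print(r.fun,p,th,p-60*np.array([np.cos(th),np.sin(th)]))
o=c["img"].copy(); o[(abs(mask(c,cyl(p,th,0))-m)>.5)]=(0,255,0); cv2.imwrite("pics/fit.png",o[130:300,0:260,::-1].repeat(3,0).repeat(3,1))
for n in("scene","side"):
    s=C(n); mm=mask(s,cyl(p,th,0)); ys,xs=np.nonzero(mm>.5); i=s["img"]
    h=cv2.cvtColor(i,cv2.COLOR_RGB2HSV); q=(((h[...,0]<8)|(h[...,0]>172))&(h[...,1]>130)); ye,xe=np.nonzero(q[150:200,240:275]) if n=="scene" else np.nonzero(q[165:190,235:275])
    print(n,xs.min(),xs.max(),ys.min(),ys.max(),'|',xe.min(),xe.max(),ye.min(),ye.max())
E
```

```text
6426
495.8012456747405 [619.10957845  23.07467921] 0.18075380753971024 [560.08707089  12.28841013]
scene 249 270 162 176 | 11 27 12 23
side 243 261 171 182 | 9 25 5 14
```

View pics/fit.png

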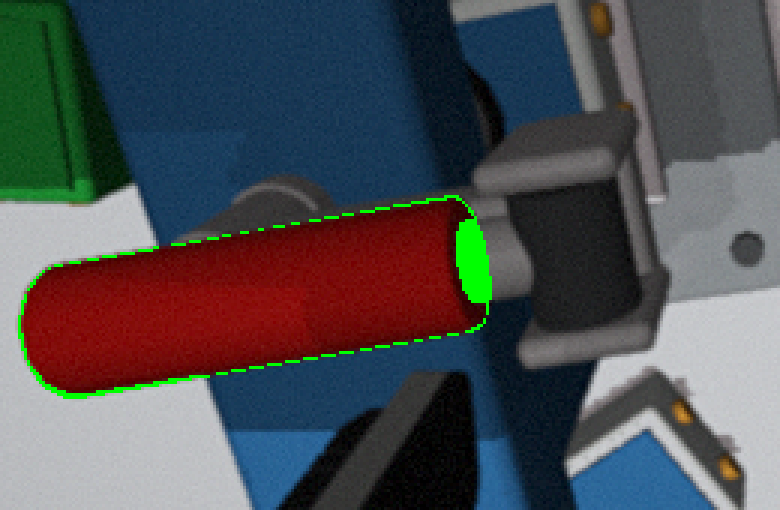

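play_rows --pt "0 -0.03 0 0 0 0 1" --pt "0 -0.06 0 0 0.05 0 1" --pt "0 -0.075 -0.01 0 0.15 0 1" --pt "-0.003 -0.075 -0.03 0 0.26 0 1" --pt "-0.006 -0.075 -0.05 0 0.37 0 0.8" --pt "-0.009 -0.075 -0.07 0 0.48 0 0.7" --pt "-0.012 -0.075 -0.083 0 0.59 0 0.6" --pt "-0.0127 -0.075 -0.0876 0 0.7 0 0.6"

```text
clock: 1.12
eef_pos: [560.7, 13.4, 307.0]
tcp_rot: [-0.789, 1.706, -1.706]
ft_force: [0.7, 0.3, 0.9]
opening: 50.9
```

play_rows --pt "0 0 0 0 0.1 0 0.6" --pt "0 0 0 0 0.22 0 0.6" --pt "0 0 0 0 0.34 0 0.6" --pt "0 0 0 0 0.46 0 0.6" --pt "0 0 0 0 0.58 0 0.6" --pt "0 0 0 0 0.69 0 0.6" --pt "0 0 0 0 0.69 0 0.6"

```text
clock: 1.7
eef_pos: [560.7, 13.4, 307.1]
tcp_rot: [-0.185, 2.131, -2.13]
ft_force: [-0.3, 1.0, 0.4]
opening: 51.3
```

```bash
cat >> h.py <<'E'
def st():
    s=observe(); R=Rn.from_rotvec(s["tcp_rot"]).as_matrix(); print("t",round(s["clock"],2),"p",s["eef_pos"].round(1),"F",s["ft_force"].round(2),"op",round(s["opening"],1),"yaw jaw",round(np.degrees(np.arctan2(R[1,2],R[0,2])),2),"down",R[:,1].round(3)); return s,R
def to(t,rot=None):
    s,R=st(); print("tool shift mm",(R.T@(np.array(t)-s["eef_pos"])).round(1))
    des=np.eye(3)
    return s,R
E
python3 - <<'E'
from h import *
s,R=to([562,12.7,216]); print(s["q"].round(2))
c=C("wrist");cv2.imwrite("pics/w2.png",c["img"][:,:,::-1])
m=redmask(c["img"]).astype(float)
f=lambda x:((mask(c,cyl(x[:2]*10,x[2]/10,0))-m)**2).sum()
x0=np.array([61.9,2.3,1.8]); 
r=minimize(f,x0,method="Nelder-Mead",options=dict(initial_simplex=[x0,x0+[.5,0,0],x0+[0,.5,0],x0+[0,0,.5]]))
x=r.x; p=x[:2]*10; th=x[2]/10; print(m.sum(),r.fun,p,th,p-60*np.array([np.cos(th),np.sin(th)]))
E
```

```text
t 1.7 p [560.7  13.4 307.1] F [-0.27  1.01  0.43] op 51.3 yaw jaw -80.05 down [ 0.001  0.    -1.   ]
tool shift mm [-1.1 91.1  0.9]
[-0.08  0.11  0.01  1.56 -0.    1.48 -1.47]
2752.0 161.74515955401768 [620.30607111  23.44483637] 0.16098999648895213 [561.0819266   13.82710757]
```

View pics/w2.png

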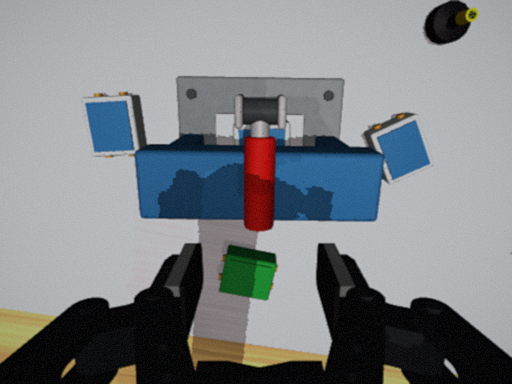

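play_rows --pt "-0.0015 0.03 0 0 0 0 0.6" --pt "-0.0015 0.06 0 0 0 0 0.6" --pt "-0.0015 0.08 0 0 0 0 0.6" --pt "-0.0015 0.091 0 0 0 0 0.5" --pt "-0.0015 0.091 0 0 0 0 0.4" --pt "-0.0015 0.091 0 0 0 0 0.32" --grip_force 20

```text
clock: 2.25
eef_pos: [562.4, 13.7, 216.5]
tcp_rot: [-0.191, 2.127, -2.127]
ft_force: [0.5, -0.3, 0.4]
opening: 27.7
```

play_rows --pt "0 0 0 0 0 0 0.25" --pt "0 0 0 0 0 0 0.18" --pt "0 0 0 0 0 0 0.1" --pt "0 0 0 0 0 0 0.1" --pt "0 0 0 0 0 0 0.1" --grip_force 20

```text
clock: 2.67
eef_pos: [563.3, 14.0, 217.8]
tcp_rot: [-0.188, 2.126, -2.125]
ft_force: [0.6, 0.6, 2.3]
opening: 19.1
```

```bash
python3 - <<'E'
from h import *
s,R=to([562,12.7,216]);
c=C("wrist");cv2.imwrite("pics/w3.png",c["img"][:,:,::-1])
E
```

```text
t 2.67 p [563.3  14.  217.8] F [0.58 0.61 2.31] op 19.1 yaw jaw -79.68 down [ 0.003  0.001 -1.   ]
tool shift mm [1.5 1.8 1. ]
```

View pics/w3.png

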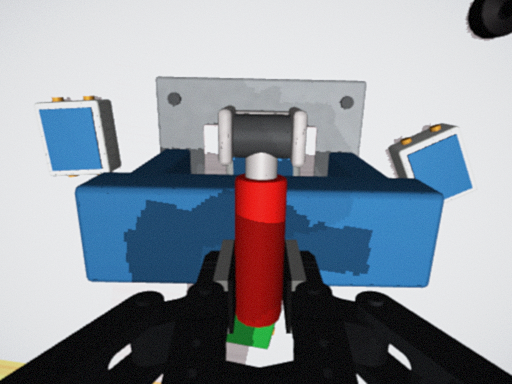

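play_rows --pt "-0.0003 -0.0057 0 0 0 0 0.1" --pt "-0.0011 -0.0113 0 0 0 0 0.1" --pt "-0.0025 -0.0168 0 0 0 0 0.1" --pt "-0.0045 -0.0222 0 0 0 0 0.1" --pt "-0.007 -0.0273 0 0 0 0 0.1" --pt "-0.007 -0.0273 0 0 0 0 0.1"

```text
clock: 3.22
eef_pos: [570.1, 15.0, 245.7]
tcp_rot: [-0.189, 2.126, -2.126]
ft_force: [-1.3, -0.1, -2.1]
opening: 19.3
```

```bash
python3 - <<'E'
from h import *
s,R=st()
c=C("wrist");cv2.imwrite("pics/w4.png",c["img"][:,:,::-1])
E
```

```text
t 3.22 p [570.1  15.  245.7] F [-1.29 -0.09 -2.06] op 19.3 yaw jaw -79.69 down [ 0.002  0.    -1.   ]
```

View pics/w4.png

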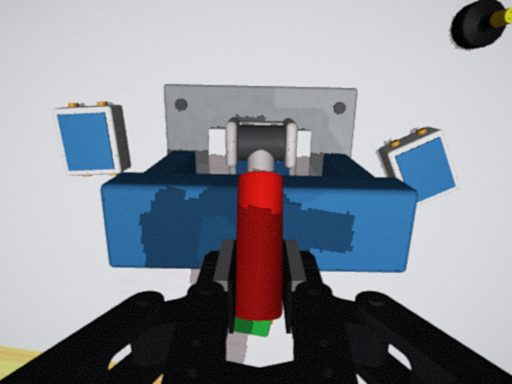

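play_rows --pt "-0.0046 -0.0072 0 0 0 0 0.1" --pt "-0.0103 -0.0136 0 0 0 0 0.1" --pt "-0.0168 -0.0191 0 0 0 0 0.1" --pt "-0.0241 -0.0235 0 0 0 0 0.1" --pt "-0.032 -0.0265 0 0 0 0 0.1" --pt "-0.0375 -0.028 0 0 0 0 0.1" --pt "-0.0375 -0.028 0 0 0 0 0.1"

```text
clock: 3.85
eef_pos: [608.4, 21.6, 274.9]
tcp_rot: [-0.187, 2.125, -2.125]
ft_force: [-3.2, -1.0, 2.0]
opening: 19.2
```

```bash
python3 - <<'E'
from h import *
s,R=st()
c=C("wrist");cv2.imwrite("pics/w5.png",c["img"][:,:,::-1])
s=C("scene");cv2.imwrite("pics/c5.png",cv2.resize(s["img"][120:240,190:310],None,fx=5,fy=5,interpolation=2)[:,:,::-1])
E
```

```text
t 3.85 p [608.4  21.6 274.9] F [-3.17 -1.03  1.99] op 19.2 yaw jaw -79.68 down [ 0.005  0.    -1.   ]
```

View pics/w5.png

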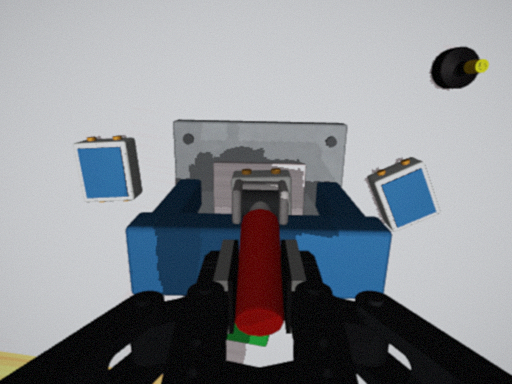

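View pics/c5.png

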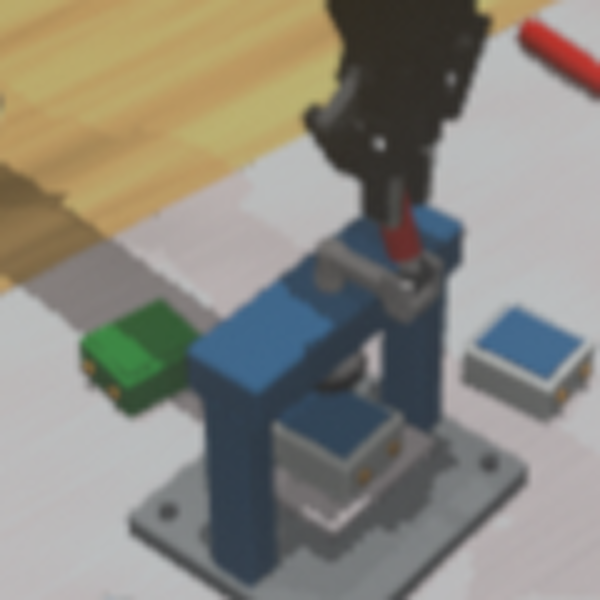

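play_rows --pt "-0.004 -0.0005 0 0 0 0 0.1" --pt "-0.007 -0.001 0 0 0 0 0.1" --pt "-0.009 -0.001 0 0 0 0 0.1" --pt "-0.0105 -0.001 0 0 0 0 0.1" --pt "-0.0105 -0.001 0 0 0 0 0.1"

```text
clock: 4.37
eef_pos: [618.8, 23.4, 276.3]
tcp_rot: [-0.185, 2.124, -2.125]
ft_force: [-5.2, -1.7, 2.0]
opening: 18.9
```

play_rows --pt "-0.001 0 0 0 0 0 0.1" --pt "-0.001 0 0 0 0 0 0.1"

```text
clock: 4.53
eef_pos: [619.7, 23.6, 276.4]
tcp_rot: [-0.185, 2.124, -2.125]
ft_force: [-4.2, -1.2, 1.8]
opening: 19.2
```

play_rows --pt "-0.001 0 0 0 0 0 0.1" --pt "-0.001 0 0 0 0 0 0.1"

```text
clock: 4.7
eef_pos: [620.5, 23.8, 276.4]
tcp_rot: [-0.185, 2.124, -2.125]
ft_force: [-4.8, -2.4, 1.0]
opening: 19.2
```

play_rows --pt "-0.001 0 0 0 0 0 0.1" --pt "-0.001 0 0 0 0 0 0.1"

```text
clock: 4.87
eef_pos: [621.4, 23.9, 276.4]
tcp_rot: [-0.186, 2.124, -2.125]
ft_force: [-4.1, -2.1, 2.0]
opening: 19.0
```

play_rows --pt "-0.001 0 0 0 0 0 0.1" --pt "-0.001 0 0 0 0 0 0.1"

```text
clock: 5.03
eef_pos: [622.4, 24.0, 276.4]
tcp_rot: [-0.186, 2.125, -2.125]
ft_force: [-4.8, -1.9, 1.5]
opening: 18.8
```

```bash
python3 - <<'E'
from h import *
s,R=st()
c=C("wrist");cv2.imwrite("pics/w6.png",c["img"][:,:,::-1])
s=C("scene");a=cv2.resize(s["img"][120:200,230:310],None,fx=5,fy=5,interpolation=2)[:,:,::-1]
s=C("side");b=cv2.resize(s["img"][120:200,230:310],None,fx=5,fy=5,interpolation=2)[:,:,::-1]
cv2.imwrite("pics/c6.png",np.hstack([a,b]))
E
```

```text
t 5.03 p [622.4  24.  276.4] F [-4.75 -1.94  1.52] op 18.8 yaw jaw -79.7 down [ 0.005  0.    -1.   ]
```

View pics/w6.png

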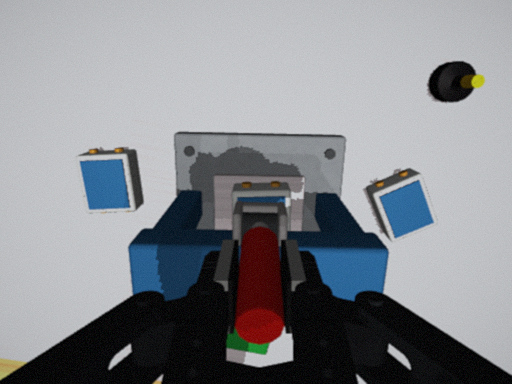

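View pics/c6.png

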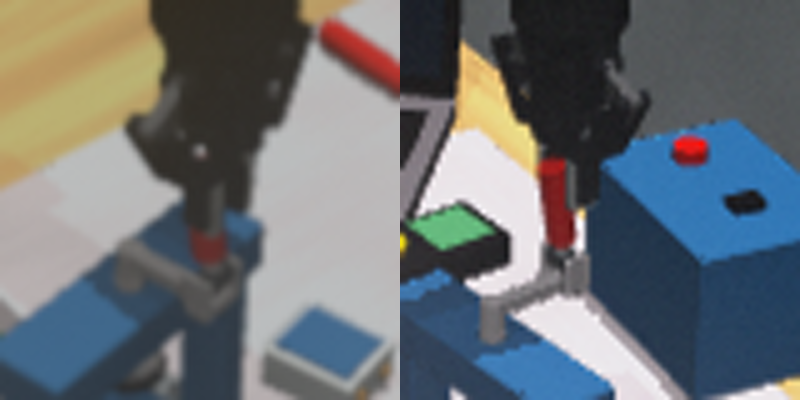

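```bash
cat >> h.py <<'E'
def fitfold(p,th,crop=None):
    for n in("wrist","side"):
        c=C(n); i=c["img"]
        h=cv2.cvtColor(i,cv2.COLOR_RGB2HSV); m=(((h[...,0]<8)|(h[...,0]>172))&(h[...,1]>130)&(h[...,2]>40))
        pr=mask(c,cyl(p,th,1.3))+mask(c,cyl(p,th,1.57))
        reg=cv2.dilate((pr>0).astype(np.uint8),np.ones((9,9)))>0
        m=(m&reg).astype(float)
        fs=np.arange(1.1,1.7,.02); e=[((mask(c,cyl(p,th,f))-m)**2).sum() for f in fs]
        k=np.argsort(e)[:3]; print(n,m.sum(),fs[k].round(2),np.array(e)[k].round(0))
E
python3 - <<'E'
from h import *
fitfold([619.7,23.3],.172)
c=C("side")
print(proj(c,[cyl([619.7,23.3],.172,f)[k:k+40].mean(0) for f in(1.3,1.57) for k in(0,40)]).round(1))
E
```

```text
wrist 4682.0 [1.46 1.44 1.42] [301. 316. 380.]
side 87.0 [1.44 1.42 1.4 ] [27. 27. 29.]
[[261.5 168.4]
 [257.9 154.2]
 [262.4 167.9]
 [262.7 151.7]]
```

play_rows --pt "-0.001 0 0 0 0 0 0.1" --pt "-0.002 0 0 0 0 0 0.1" --pt "-0.003 0 0 0 0 0 0.1" --pt "-0.003 0 0 0 0 0 0.1"

```text
clock: 5.67
eef_pos: [625.5, 24.6, 276.3]
tcp_rot: [-0.186, 2.124, -2.125]
ft_force: [-3.8, -1.8, 1.2]
opening: 18.4
```

```bash
python3 - <<'E'
from h import *
s,R=st()
fitfold([619.7,23.3],.172)
c=C("wrist");cv2.imwrite("pics/w7.png",cv2.resize(c["img"][190:384,160:360],None,fx=3,fy=3,interpolation=2)[:,:,::-1])
E
```

```text
t 5.67 p [625.5  24.6 276.3] F [-3.77 -1.75  1.15] op 18.4 yaw jaw -79.69 down [ 0.006  0.    -1.   ]
wrist 4564.0 [1.5  1.48 1.46] [313. 327. 398.]
side 89.0 [1.48 1.46 1.44] [27. 27. 28.]
```

View pics/w7.png

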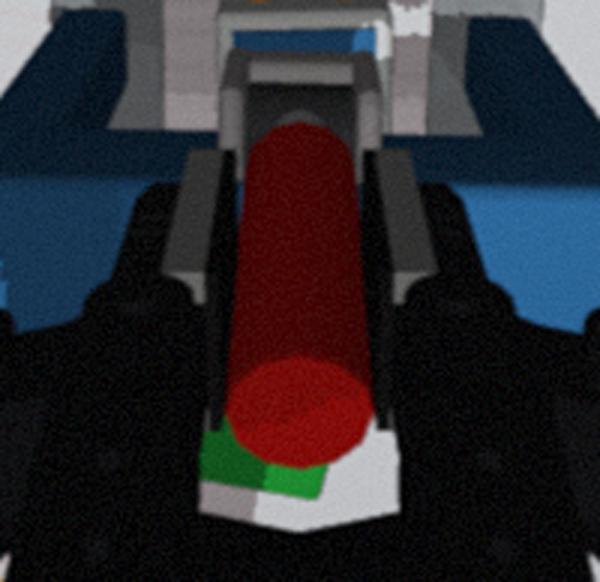

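play_rows --pt "0 0 0 0 0 0 0.4" --pt "0 0 0 0 0 0 0.4" --pt "0 0 0 0 0 0 0.4" --pt "0.004 0 0 0 0 0 0.4" --pt "0.008 0 0 0 0 0 0.4" --pt "0.011 0 0 0 0 0 0.4" --pt "0.011 0 0 0 0 0 0.4"

```text
clock: 6.4
eef_pos: [614.1, 22.5, 276.5]
tcp_rot: [-0.185, 2.124, -2.125]
ft_force: [0.3, 0.2, 0.8]
opening: 34.3
```

```bash
python3 - <<'E'
from h import *
s,R=st()
fitfold([619.7,23.3],.172)
c=C("wrist");cv2.imwrite("pics/w8.png",cv2.resize(c["img"][190:384,160:360],None,fx=3,fy=3,interpolation=2)[:,:,::-1])
E
```

```text
t 6.4 p [614.1  22.5 276.5] F [0.26 0.24 0.84] op 34.3 yaw jaw -79.7 down [ 0.006  0.    -1.   ]
wrist 4458.0 [1.48 1.5  1.46] [310. 317. 392.]
side 79.0 [1.44 1.42 1.46] [36. 37. 38.]
```

View pics/w8.png

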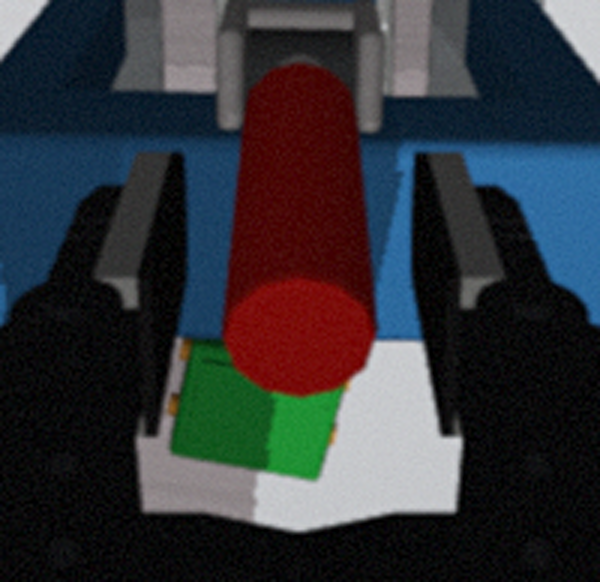

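play_rows --pt "0 0 0 0 0 0 0.25" --pt "0 0 0 0 0 0 0.1" --pt "0 0 0 0 0 0 0.05" --pt "0 0 0 0 0 0 0.05" --pt "-0.001 0 0 0 0 0 0.05" --pt "-0.0025 0 0 0 0 0 0.05" --pt "-0.004 0 0 0 0 0 0.05" --pt "-0.004 0 0 0 0 0 0.05" --grip_force 40

```text
clock: 7.22
eef_pos: [616.9, 22.9, 276.6]
tcp_rot: [-0.189, 2.126, -2.127]
ft_force: [-6.8, -0.8, 5.1]
opening: 19.3
```

```bash
python3 - <<'E'
from h import *
s,R=st()
fitfold([619.7,23.3],.172)
E
```

```text
t 7.22 p [616.9  22.9 276.6] F [-6.78 -0.8   5.14] op 19.3 yaw jaw -79.72 down [ 0.002 -0.    -1.   ]
wrist 4401.0 [1.52 1.5  1.48] [258. 328. 412.]
side 63.0 [1.44 1.46 1.48] [50. 50. 51.]
```

play_rows --pt "-0.001 0 0 0 0 0 0.05" --pt "-0.002 0 0 0 0 0 0.05" --pt "-0.002 0 0 0 0 0 0.05"

```text
clock: 7.57
eef_pos: [617.2, 23.0, 276.7]
tcp_rot: [-0.194, 2.128, -2.129]
ft_force: [-7.2, -0.7, 4.9]
opening: 18.8
```

play_rows --pt "-0.001 0 0 0 0 0 0.05" --pt "-0.002 0 0 0 0 0 0.05" --pt "-0.002 0 0 0 0 0 0.05"

```text
clock: 7.82
eef_pos: [617.5, 23.0, 276.7]
tcp_rot: [-0.199, 2.13, -2.132]
ft_force: [-7.0, -1.6, 4.7]
opening: 18.9
```

```bash
python3 - <<'E'
from h import *
s,R=st()
fitfold([619.7,23.3],.172)
E
```

```text
t 7.82 p [617.5  23.  276.7] F [-7.03 -1.58  4.74] op 18.9 yaw jaw -79.74 down [-0.007 -0.001 -1.   ]
wrist 4385.0 [1.52 1.54 1.5 ] [296. 304. 381.]
side 62.0 [1.44 1.46 1.48] [51. 51. 52.]
```

```bash
python3 - <<'E'
from h import *
c=C("wrist"); m=redmask(c["img"]).astype(float)
th=.172; d=np.array([np.cos(th),np.sin(th)]); q=np.array([-d[1],d[0]])
f=lambda x:((mask(c,cyl([619.7,23.3]+d*x[0]*10+q*x[1]*10,th,1.5+x[2]*.2))-m)**2).sum()
for z0 in([0,0,0],[-.2,0,.3]):
    z0=np.array(z0); r=minimize(f,z0,method="Nelder-Mead",options=dict(initial_simplex=[z0,z0+[.3,0,0],z0+[0,.3,0],z0+[0,0,.3]])); print(r.fun,r.x*[10,10,.2]+[0,0,1.5])
x=r.x; P=[619.7,23.3]+d*x[0]*10+q*x[1]*10
o=c["img"].copy(); o[(abs(mask(c,cyl(P,th,1.5+x[2]*.2))-m)>.5)]=(0,255,0)
a=o[200:384,160:360]
o=c["img"].copy(); o[(abs(mask(c,cyl([619.7,23.3],th,1.57))-m)>.5)]=(0,255,0)
cv2.imwrite("pics/f2.png",np.hstack([a,o[200:384,160:360]])[:,:,::-1].repeat(2,0).repeat(2,1))
E
```

```text
189.3694579008074 [-1.58925382 -0.3126661   1.55670964]
185.6775240292195 [-1.59145473 -0.17506249  1.55677545]
```

View pics/f2.png

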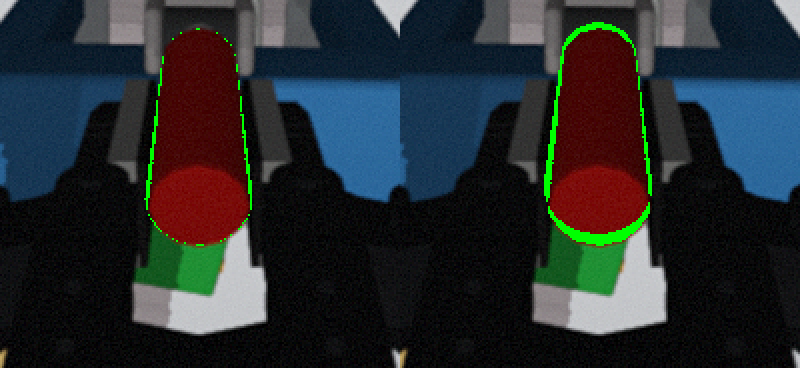

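play_rows --pt "-0.002 0 0 0 0 0 0.05" --pt "-0.003 0 0 0 0 0 0.05" --pt "-0.004 0 0 0 0 0 0.05" --pt "-0.004 0 0 0 0 0 0.05"

```text
clock: 8.3
eef_pos: [619.6, 23.4, 276.7]
tcp_rot: [-0.204, 2.132, -2.134]
ft_force: [-7.7, -0.6, 5.3]
opening: 18.7
```

```bash
cat >> h.py <<'E'
def fit2(th=.172,p0=(618.1,22.8)):
    c=C("wrist"); m=redmask(c["img"]).astype(float)
    d=np.array([np.cos(th),np.sin(th)]); q=np.array([-d[1],d[0]])
    f=lambda x:((mask(c,cyl(p0+d*x[0]*10+q*x[1]*10,th,1.5+x[2]*.2))-m)**2).sum()
    z0=np.array([0,0,.2]); r=minimize(f,z0,method="Nelder-Mead",options=dict(initial_simplex=[z0,z0+[.3,0,0],z0+[0,.3,0],z0+[0,0,.3]])); x=r.x
    print("fit",r.fun,"radial,tang,fold",(x*[10,10,.2]+[0,0,1.5]).round(3),"pin",(p0+d*x[0]*10+q*x[1]*10).round(1))
    return x
E
python3 - <<'E'
from h import *
s,R=st(); fit2()
E
```

```text
t 8.3 p [619.6  23.4 276.7] F [-7.68 -0.65  5.27] op 18.7 yaw jaw -79.75 down [-0.011 -0.002 -1.   ]
fit 176.44367550941948 radial,tang,fold [ 0.12  -0.025  1.585] pin [618.2  22.8]
```

```bash
cat > plan.py <<'E'
from h import *
import sys
AX=np.array([559.1,12.5]); TH0=.172
def pl(da,n,r=62,z=276.5,hold=1,flip=0,follow=1,yaw=None,ax=AX):
    s,R=st(); p=s["eef_pos"]; v=p[:2]-ax; th=np.arctan2(v[1],v[0]); a=(TH0-th)%(2*np.pi)
    if a>6.2 : a-=2*np.pi
    F=s["ft_force"]; er=v/np.hypot(*v); et=np.array([er[1],-er[0]])
    print("a",round(a,3),"r",round(np.hypot(*v),2),"Ftan",round(F[:2]@et,2),"Frad",round(F[:2]@er,2),"q7",round(s["q"][6],2))
    rows=[]
    for k in range(1,n+hold+1):
        t=th-da*min(k,n)/n; P=np.array([ax[0]+r*np.cos(t),ax[1]+r*np.sin(t),z])
        y=(t-np.pi/2+np.pi*flip) if yaw is None else yaw
        zz=np.array([np.cos(y),np.sin(y),0]); yy=np.array([0,0,-1.]); Rt=np.stack([np.cross(yy,zz),yy,zz],1)
        w=Rn.from_matrix(R.T@Rt).as_rotvec(); d=R.T@(P-p)/1000
        rows.append([*d.round(4),*w.round(3)])
    for x in rows: print([float(i) for i in x])
E
python3 -c "
from plan import *
pl(.32,6)"
```

```text
t 8.35 p [619.6  23.3 276.6] F [-7.67 -1.01  4.53] op 18.7 yaw jaw -79.75 down [-0.011 -0.002 -1.   ]
a -0.005 r 61.46 Ftan -0.36 Frad -7.73 q7 -1.47
[-0.0004, 0.0001, 0.0033, -0.0, 0.055, 0.011]
[-0.0002, 0.0001, 0.0066, -0.001, 0.108, 0.011]
[0.0003, 0.0001, 0.0099, -0.001, 0.162, 0.011]
[0.0009, 0.0002, 0.0131, -0.001, 0.215, 0.011]
[0.0017, 0.0002, 0.0163, -0.002, 0.268, 0.011]
[0.0026, 0.0002, 0.0195, -0.002, 0.322, 0.011]
[0.0026, 0.0002, 0.0195, -0.002, 0.322, 0.011]
```

play_rows --pt "-0.0004 0.0001 0.0033 0 0.055 0.008 0.05" --pt "-0.0002 0.0001 0.0066 0 0.108 0.011 0.05" --pt "0.0003 0.0001 0.0099 0 0.162 0.011 0.05" --pt "0.0009 0.0002 0.0131 0 0.215 0.011 0.05" --pt "0.0017 0.0002 0.0163 0 0.268 0.011 0.05" --pt "0.0026 0.0002 0.0195 0 0.322 0.011 0.05" --grip_force 30

```text
clock: 8.85
eef_pos: [619.6, 8.0, 276.7]
tcp_rot: [-0.15, -2.15, 2.143]
ft_force: [-4.6, 6.6, 4.3]
opening: 18.7
```

```bash
python3 -c "
from plan import *
pl(.4,7,hold=0)
c=C('wrist');cv2.imwrite('pics/w9.png',c['img'][:,:,::-1])"
```

```text
t 8.85 p [619.6   8.  276.7] F [-4.58  6.64  4.3 ] op 18.7 yaw jaw -98.14 down [-0.002  0.004 -1.   ]
a 0.246 r 60.68 Ftan -6.28 Frad -5.05 q7 -1.76
[-0.0015, 0.0001, 0.0035, 0.003, -0.011, 0.003]
[-0.0014, 0.0001, 0.007, 0.003, 0.046, 0.003]
[-0.0011, 0.0001, 0.0105, 0.003, 0.103, 0.003]
[-0.0007, 0.0001, 0.014, 0.003, 0.161, 0.003]
[0.0, 0.0001, 0.0175, 0.003, 0.218, 0.003]
[0.0009, 0.0001, 0.021, 0.003, 0.275, 0.003]
[0.0019, 0.0001, 0.0243, 0.003, 0.332, 0.004]
```

View pics/w9.png

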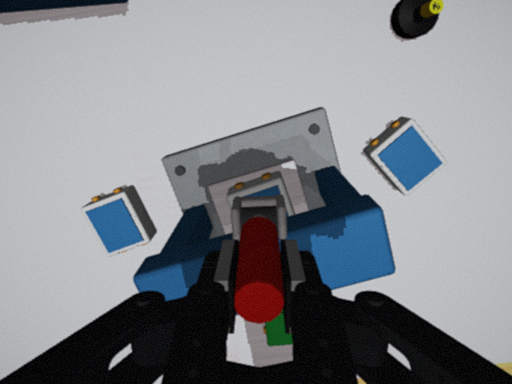

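play_rows --pt "-0.0012 0 0.0035 0.003 0.03 0.003 0.05" --pt "-0.0014 0 0.007 0.003 0.06 0.003 0.05" --pt "-0.0011 0 0.0105 0.003 0.103 0.003 0.05" --pt "-0.0007 0 0.014 0.003 0.161 0.003 0.05" --pt "0 0 0.0175 0.003 0.218 0.003 0.05" --pt "0.0009 0 0.021 0.003 0.275 0.003 0.05" --pt "0.0019 0 0.0243 0.003 0.332 0.003 0.05" --pt "0.003 0 0.0275 0.003 0.39 0.003 0.05"

```text
clock: 9.57
eef_pos: [612.6, -14.5, 276.7]
tcp_rot: [-0.522, -1.925, 1.914]
ft_force: [-2.0, 7.3, 3.6]
opening: 18.5
```

```bash
python3 -c "
from plan import *
pl(.46,8,hold=0)
s=C('scene');a=cv2.resize(s['img'][130:250,190:310],None,fx=3.3,fy=3.3,interpolation=2)[:,:,::-1]
s=C('side');b=cv2.resize(s['img'][130:250,190:310],None,fx=3.3,fy=3.3,interpolation=2)[:,:,::-1]
cv2.imwrite('pics/c10.png',np.hstack([a,b]))"
```

```text
t 9.57 p [612.6 -14.5 276.7] F [-2.02  7.29  3.64] op 18.5 yaw jaw -120.6 down [-0.001  0.006 -1.   ]
a 0.64 r 59.92 Ftan -5.6 Frad -5.09 q7 -2.1
[-0.0022, 0.0002, 0.0034, 0.005, -0.009, 0.004]
[-0.0021, 0.0001, 0.007, 0.005, 0.049, 0.004]
[-0.0019, 0.0001, 0.0105, 0.004, 0.106, 0.004]
[-0.0014, 0.0001, 0.0141, 0.004, 0.164, 0.004]
[-0.0007, 0.0001, 0.0176, 0.004, 0.221, 0.005]
[0.0002, 0.0001, 0.021, 0.004, 0.279, 0.005]
[0.0013, 0.0001, 0.0244, 0.004, 0.336, 0.005]
[0.0025, 0.0001, 0.0278, 0.004, 0.394, 0.005]
```

View pics/c10.png

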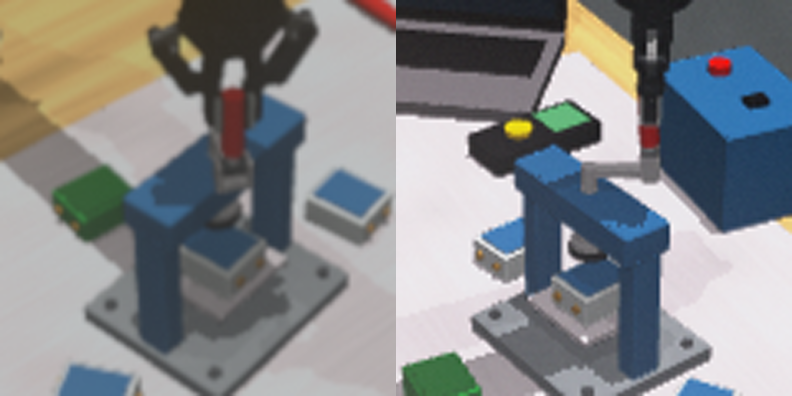

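play_rows --pt "-0.0018 0 0.0034 0.005 0.03 0.004 0.05" --pt "-0.0021 0 0.007 0.005 0.06 0.004 0.05" --pt "-0.0019 0 0.0105 0.004 0.106 0.004 0.05" --pt "-0.0014 0 0.0141 0.004 0.164 0.004 0.05" --pt "-0.0007 0 0.0176 0.004 0.221 0.005 0.05" --pt "0.0002 0 0.021 0.004 0.279 0.005 0.05" --pt "0.0013 0 0.0244 0.004 0.336 0.005 0.05" --pt "0.0025 0 0.0278 0.004 0.394 0.005 0.05"

```text
clock: 10.33
eef_pos: [597.1, -32.5, 276.7]
tcp_rot: [-0.83, -1.672, 1.66]
ft_force: [0.2, 7.6, 0.4]
opening: 18.8
```

```bash
python3 -c "
from plan import *
pl(.2,4,hold=0)
fit2(th=TH0-.98,p0=AX+60*np.array([np.cos(TH0-.98),np.sin(TH0-.98)]))"
```

```text
t 10.33 p [597.1 -32.5 276.7] F [0.21 7.64 0.42] op 18.8 yaw jaw -143.04 down [ 0.002  0.006 -1.   ]
a 1.041 r 58.87 Ftan -5.09 Frad -5.69 q7 -2.46
[-0.0032, 0.0002, 0.0029, 0.005, -0.007, 0.004]
[-0.0032, 0.0002, 0.006, 0.005, 0.043, 0.004]
[-0.003, 0.0001, 0.0091, 0.005, 0.093, 0.004]
[-0.0026, 0.0001, 0.0122, 0.005, 0.143, 0.004]
fit 235.4413379469435 radial,tang,fold [-2.007 -3.137  1.577] pin [596.9 -31.6]
```

play_rows --pt "0 0 0 0 0 0 0.3" --pt "0 0 0 0 0 0 0.55" --pt "0 0 0 0 0 0 0.55" --pt "0 0 0 0 -0.12 0 0.55" --pt "0 0 0 0 -0.24 0 0.55" --pt "0 0 0 0 -0.36 0 0.55" --pt "0 0 0 0 -0.48 0 0.55" --pt "0 0 0 0 -0.6 0 0.55"

```text
clock: 11.05
eef_pos: [596.7, -34.0, 276.5]
tcp_rot: [-0.335, -2.051, 2.041]
ft_force: [-0.4, 1.5, 0.5]
opening: 47.0
```

play_rows --pt "0 0 0 0 -0.12 0 0.55" --pt "0 0 0 0 -0.24 0 0.55" --pt "0 0 0 0 -0.36 0 0.55" --pt "0 0 0 0 -0.48 0 0.55" --pt "0 0 0 0 -0.6 0 0.55" --pt "0 0 0 0 -0.72 0 0.55" --pt "0 0 0 0 -0.84 0 0.55" --pt "0 0 0 0 -0.96 0 0.55"

```text
clock: 11.72
eef_pos: [596.9, -34.8, 276.4]
tcp_rot: [-0.612, 1.856, -1.849]
ft_force: [-0.9, 1.0, -0.7]
opening: 47.1
```

play_rows --pt "0 0 0 0 -0.12 0 0.55" --pt "0 0 0 0 -0.24 0 0.55" --pt "0 0 0 0 -0.36 0 0.55" --pt "0 0 0 0 -0.48 0 0.55" --pt "0 0 0 0 -0.6 0 0.55" --pt "0 0 0 0 -0.72 0 0.55" --pt "0 0 0 0 -0.84 0 0.55" --pt "0 0 0 0 -0.96 0 0.55"

```text
clock: 12.38
eef_pos: [597.2, -35.8, 276.1]
tcp_rot: [-1.222, 1.184, -1.181]
ft_force: [0.2, -0.6, -0.7]
opening: 47.0
```

```bash
sed -i 's/AX=np.array.*; TH0/AX=np.array([559.,14.]); TH0/' plan.py; python3 -c "
from plan import *
pl(0,1,r=60,hold=0,flip=1)
fit2(th=TH0-1.04,p0=np.array([596.9,-31.6]))
c=C('wrist');cv2.imwrite('pics/w11.png',c['img'][:,:,::-1])"
```

```text
t 12.38 p [597.2 -35.8 276.1] F [ 0.22 -0.6  -0.74] op 47.0 yaw jaw 2.02 down [ 0.002  0.004 -1.   ]
a 1.088 r 62.71 Ftan 0.19 Frad 0.61 q7 0.04
[-0.0022, -0.0004, -0.0016, -0.003, -0.619, -0.003]
fit 338.717693194925 radial,tang,fold [ 3.791 -0.254  1.478] pin [599.2 -34.7]
```

View pics/w11.png

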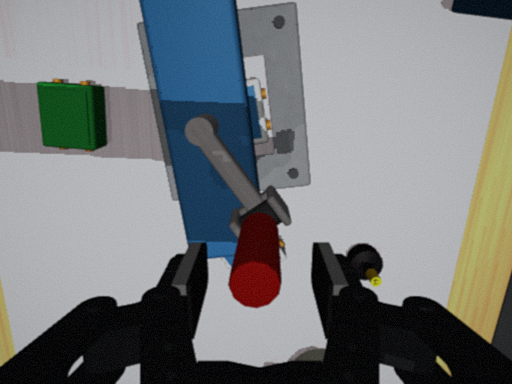

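```bash
python3 -c "
from plan import *
c=C('wrist'); print(at(c,202,128,223), at(c,260,212,233), at(c,260,212,241))
m=redmask(c['img']).astype(float)
for ax in([559,14],[560,13],[559,12.5],[561,13],[560,14]):
    def pp(x): t=TH0-1.04+x[0]*.2; return np.array(ax)+60*np.array([np.cos(t),np.sin(t)]),t,1.5+x[1]*.2
    f=lambda x:((mask(c,cyl(*pp(x)))-m)**2).sum()
    z=np.array([0,0.2]); r=minimize(f,z,method='Nelder-Mead',options=dict(initial_simplex=[z,z+[.3,0],z+[0,.3]])); print(ax,r.fun,pp(r.x))
cv2.imwrite('pics/w12.png',cv2.resize(c['img'][90:320,150:330],None,fx=3,fy=2.6,interpolation=2)[:,:,::-1])
print(c['tvec'],ray(c,0,0)[0])
"
```

```text
[563.7  16.  223. ] [597.7 -29.5 233. ] [597.6 -26.5 241. ]
[559, 14] 452.66020761245676 (array([597.34864722, -32.14521921]), np.float64(-0.8774114279747011), np.float64(1.5214130139350892))
[560, 13] 382.84690503652445 (array([598.12674529, -33.32873076]), np.float64(-0.8822106499394868), np.float64(1.5012133903976064))
[559, 12.5] 396.7725951557094 (array([597.96387776, -33.1269244 ]), np.float64(-0.8640038448637353), np.float64(1.5044892393262126))
[561, 13] 348.37874663590924 (array([598.28606164, -34.00797387]), np.float64(-0.9002241619229318), np.float64(1.492849791944027))
[560, 14] 417.3556324490581 (array([597.67892509, -32.69366771]), np.float64(-0.8918387986339331), np.float64(1.5120344880005905))
[-596.52134753 -102.05358754  405.81287373] [594.78901864  38.93473263 419.10243517]
```

View pics/w12.png

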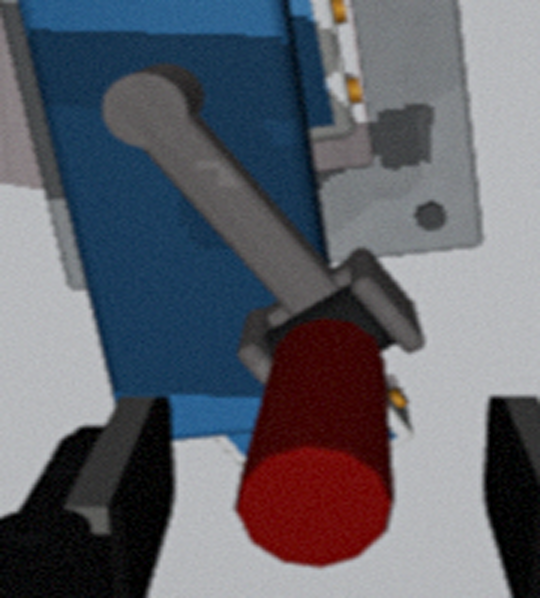

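play_rows --pt "-0.001 0 0 0 -0.12 0 0.55" --pt "-0.002 0 0 0 -0.24 0 0.55" --pt "-0.003 0 0.0005 0 -0.36 0 0.55" --pt "-0.003 0 0.0005 0 -0.48 0 0.55" --pt "-0.003 -0.0004 0.0005 -0.003 -0.6 -0.003 0.5" --pt "-0.003 -0.0004 0.0005 -0.003 -0.62 -0.003 0.4" --pt "-0.003 -0.0004 0.0005 -0.003 -0.62 -0.003 0.3"

```text
clock: 13.12
eef_pos: [597.6, -32.8, 276.5]
tcp_rot: [-1.447, 0.725, -0.724]
ft_force: [0.3, -0.3, -0.7]
opening: 25.9
```

play_rows --pt "0 0 0 0 0 0 0.2" --pt "0 0 0 0 0 0 0.1" --pt "0 0 0 0 0 0 0.05" --pt "0 0 0 0 0 0 0.05" --pt "0 0 0 0 0 0 0.05" --grip_force 50

```text
clock: 13.53
eef_pos: [597.3, -33.1, 276.7]
tcp_rot: [-1.447, 0.726, -0.725]
ft_force: [-1.2, -0.6, 3.1]
opening: 19.0
```

```bash
python3 -c "
from plan import *
pl(0,1,r=62,hold=0,flip=1)
c=C('wrist');cv2.imwrite('pics/w13.png',c['img'][:,:,::-1])"
```

```text
t 13.53 p [597.3 -33.1 276.7] F [-1.24 -0.65  3.09] op 19.0 yaw jaw 36.72 down [-0.001 -0.    -1.   ]
a 1.06 r 60.73 Ftan 1.37 Frad -0.28 q7 0.63
[0.0013, 0.0002, 0.0001, 0.001, -0.042, -0.0]
```

View pics/w13.png

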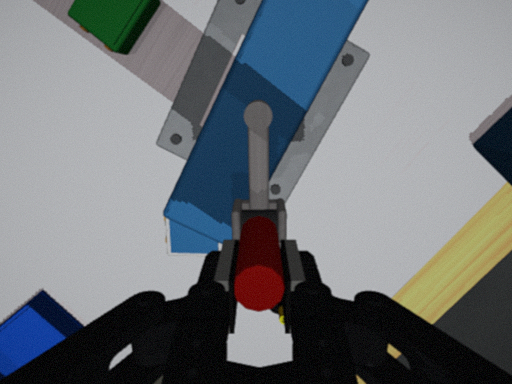

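play_rows --pt "0.001 0 0 0 0 0 0.05" --pt "0.002 0 0 0 0 0 0.05" --pt "0.003 0 0 0 0 0 0.05" --pt "0.003 0 0 0 0 0 0.05"

```text
clock: 13.92
eef_pos: [598.0, -33.8, 276.7]
tcp_rot: [-1.447, 0.728, -0.721]
ft_force: [-5.8, 2.3, 4.1]
opening: 18.6
```

```bash
python3 -c "
from plan import *
pl(0.46,8,r=62,hold=0,flip=1)
c=C('wrist'); print('hub',at(c,258,114,223))
fit2(th=TH0-1.06,p0=np.array([597.3,-33.1]))
"
```

```text
t 13.92 p [598.  -33.8 276.7] F [-5.81  2.34  4.08] op 18.6 yaw jaw 36.8 down [-0.004  0.002 -1.   ]
a 1.059 r 61.68 Ftan 3.03 Frad -5.49 q7 0.64
[0.0004, 0.0002, -0.0036, 0.002, 0.016, -0.004]
[0.0002, 0.0002, -0.0071, 0.002, 0.073, -0.004]
[-0.0002, 0.0002, -0.0107, 0.002, 0.131, -0.004]
[-0.0007, 0.0002, -0.0142, 0.002, 0.188, -0.004]
[-0.0015, 0.0002, -0.0177, 0.002, 0.246, -0.004]
[-0.0025, 0.0002, -0.0211, 0.002, 0.303, -0.004]
[-0.0036, 0.0002, -0.0245, 0.003, 0.361, -0.004]
[-0.005, 0.0002, -0.0278, 0.003, 0.418, -0.003]
hub [561.3  14.  223. ]
fit 211.05145713187235 radial,tang,fold [ 2.866 -0.115  1.484] pin [599.  -35.4]
```

play_rows --pt "0 0 0 0 0 0 0.3" --pt "-0.0005 0 0 0 0 0 0.5" --pt "-0.0005 0 0 0 0.1 0 0.5" --pt "-0.0005 0 0 0 0.22 0 0.5" --pt "-0.0005 0 0 0 0.34 0 0.5" --pt "-0.0005 0 0 0 0.46 0 0.5" --pt "-0.0005 0 0 0 0.58 0 0.5" --pt "-0.0005 0 0 0 0.7 0 0.5"

```text
clock: 14.68
eef_pos: [598.4, -33.6, 276.4]
tcp_rot: [-1.179, 1.259, -1.254]
ft_force: [-0.8, -0.0, 0.2]
opening: 42.8
```

play_rows --pt "0 0 0 0 0.12 0 0.5" --pt "0 0 0 0 0.24 0 0.5" --pt "0 0 0 0 0.36 0 0.5" --pt "0 0 0 0 0.48 0 0.5" --pt "0 0 0 0 0.6 0 0.5" --pt "0 0 0 0 0.72 0 0.5" --pt "0 0 0 0 0.84 0 0.5" --pt "0 0 0 0 0.88 0 0.5"

```text
clock: 15.35
eef_pos: [599.0, -33.9, 276.2]
tcp_rot: [-0.6, 1.868, -1.865]
ft_force: [-1.0, 0.0, 0.4]
opening: 43.2
```

```bash
python3 -c "
from plan import *
s,R=st(); print((R.T@(np.array([598,-33.5,277])-s['eef_pos'])).round(1))
pl(0,1,r=60,hold=0,yaw=TH0-1.06)
c=C('wrist');cv2.imwrite('pics/w14.png',c['img'][:,:,::-1])
m=redmask(c['img']).astype(float)
# free axis fit: bottom xy at z248, top xy at z308
def cy(x):
    P0=np.array([x[0],x[1],248.]);P1=np.array([x[2],x[3],308.]); d=P1-P0; a=np.cross(d,[1,0,0]); a/=np.linalg.norm(a); b=np.cross(d,a); b/=np.linalg.norm(b)
    t=np.linspace(0,6.28,40); return np.array([P+10*(np.cos(k)*a+np.sin(k)*b) for P in(P0,P1) for k in t])
f=lambda x:((mask(c,cy(x*10))-m)**2).sum()
z=np.array([59.8,-3.3,59.8,-3.3]); r=minimize(f,z,method='Nelder-Mead',options=dict(initial_simplex=np.vstack([z]+[z+.3*np.eye(4)[i] for i in range(4)]))); print(r.fun,r.x*10)
"
```

```text
t 15.35 p [599.  -33.9 276.2] F [-0.96  0.05  0.39] op 43.2 yaw jaw -54.4 down [-0.001  0.001 -1.   ]
[ 0.6 -0.8 -0.9]
t 15.35 p [599.  -33.9 276.2] F [-0.96  0.05  0.39] op 43.2 yaw jaw -54.4 down [-0.001  0.001 -1.   ]
a 1.047 r 62.39 Ftan 0.7 Frad -0.65 q7 -0.93
[0.0002, -0.0003, -0.0024, 0.002, -0.062, 0.0]
274.9377931564783 [595.95896123 -34.38233638 597.79716173 -30.61320379]
```

View pics/w14.png

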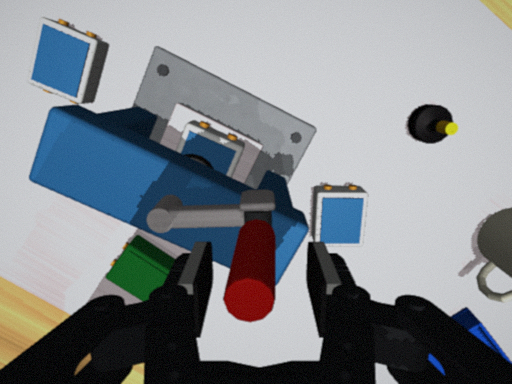

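play_rows --pt "0 0 -0.0015 0.001 -0.05 0 0.35" --pt "0 0 -0.0015 0.001 -0.05 0 0.2" --pt "0 0 -0.0015 0.001 -0.05 0 0.1" --pt "0 0 -0.0015 0.001 -0.05 0 0.05" --pt "0 0 -0.0015 0.001 -0.05 0 0.05" --grip_force 30

```text
clock: 15.82
eef_pos: [598.5, -32.5, 276.2]
tcp_rot: [-0.64, 1.834, -1.833]
ft_force: [-0.1, 0.9, 0.4]
opening: 19.6
```

play_rows --pt "0 0 0.001 0 0 0 0.05" --pt "0 0 0.001 0 0 0 0.05"

```text
clock: 15.98
eef_pos: [598.7, -32.6, 276.2]
tcp_rot: [-0.641, 1.835, -1.831]
ft_force: [-0.3, 1.3, 1.6]
opening: 19.1
```

play_rows --pt "0 0 0.001 0 0 0 0.05" --pt "0 0 0.001 0 0 0 0.05"

```text
clock: 16.15
eef_pos: [598.8, -32.8, 276.2]
tcp_rot: [-0.643, 1.837, -1.83]
ft_force: [-3.6, 3.5, 1.9]
opening: 19.2
```

play_rows --pt "0 0 0.001 0 0 0 0.05" --pt "0 0 0.001 0 0 0 0.05"

```text
clock: 16.32
eef_pos: [599.0, -32.9, 276.2]
tcp_rot: [-0.644, 1.838, -1.829]
ft_force: [-3.8, 3.1, 1.7]
opening: 19.3
```

play_rows --pt "0 0 0.002 0 0 0 0.05" --pt "0 0 0.004 0 0 0 0.05" --pt "0 0 0.004 0 0 0 0.05"

```text
clock: 16.57
eef_pos: [599.5, -33.2, 276.1]
tcp_rot: [-0.649, 1.843, -1.823]
ft_force: [-8.0, 6.3, 4.3]
opening: 19.0
```

```bash
cat >> h.py <<'E'
def leanfit(z0=(59.8,-3.3,59.8,-3.3)):
    c=C('wrist'); m=redmask(c['img']).astype(float)
    def cy(x):
        P0=np.array([x[0],x[1],248.]);P1=np.array([x[2],x[3],308.]); d=P1-P0; a=np.cross(d,[1,0,0]); a/=np.linalg.norm(a); b=np.cross(d,a); b/=np.linalg.norm(b)
        t=np.linspace(0,6.28,40); return np.array([P+10*(np.cos(k)*a+np.sin(k)*b) for P in(P0,P1) for k in t])
    f=lambda x:((mask(c,cy(x*10))-m)**2).sum()
    z=np.array(z0); r=minimize(f,z,method='Nelder-Mead',options=dict(initial_simplex=np.vstack([z]+[z+.3*np.eye(4)[i] for i in range(4)]))); print("lean",r.fun.round(),(r.x*10).round(1)); return r.x*10
E
python3 -c "
from plan import *
pl(0,1,r=60,hold=0,yaw=TH0-1.06)
x=leanfit(); d=x[2:]-x[:2]; t=TH0-1.06; print('radial lean',d@[np.cos(t),np.sin(t)]/60)
c=C('wrist');cv2.imwrite('pics/w15.png',c['img'][:,:,::-1])
"
```

```text
t 16.57 p [599.5 -33.2 276.1] F [-8.    6.26  4.3 ] op 19.0 yaw jaw -51.3 down [-0.009  0.008 -1.   ]
a 1.034 r 62.23 Ftan 2.0 Frad -9.96 q7 -0.88
[0.0001, -0.0004, -0.0022, 0.011, -0.007, 0.002]
lean 206.0 [596.6 -34.9 599.5 -33.1]
radial lean 0.008057271427568872
```

View pics/w15.png

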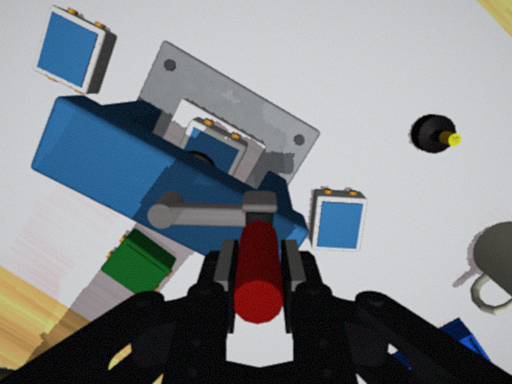

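play_rows --pt "0 0 -0.001 0.01 0 0 0.2" --pt "0 0 -0.001 0.01 0 0 0.5" --pt "0 0 -0.001 0.01 -0.05 0 0.5" --pt "0 0 -0.001 0.01 -0.17 0 0.5" --pt "0 0 -0.001 0.01 -0.29 0 0.5" --pt "0 0 -0.001 0.01 -0.41 0 0.5" --pt "0 0 -0.001 0.01 -0.53 0 0.5" --pt "0 0 -0.001 0.01 -0.65 0 0.5"

```text
clock: 17.33
eef_pos: [599.7, -34.1, 276.0]
tcp_rot: [-1.084, 1.383, -1.385]
ft_force: [-0.0, 0.5, -0.0]
opening: 43.0
```

play_rows --pt "0 0 0 0 -0.12 0 0.5" --pt "0 0 0 0 -0.24 0 0.5" --pt "0 0 0 0 -0.36 0 0.5" --pt "0 0 0 0 -0.48 0 0.5" --pt "0 0 0 0 -0.6 0 0.5" --pt "0 0 0 0 -0.72 0 0.5" --pt "0 0 0 0 -0.84 0 0.5" --pt "0 0 0 0 -0.92 0 0.5"

```text
clock: 18.0
eef_pos: [600.5, -35.8, 275.8]
tcp_rot: [-1.457, 0.69, -0.695]
ft_force: [-0.6, 0.2, -0.4]
opening: 42.9
```

```bash
sed -i 's/AX=np.array.*; TH0=.172/AX=np.array([561.,14.]); TH0=.156/' plan.py; python3 -c "
from plan import *
pl(0,1,r=61.5,hold=0,flip=1)"
```

```text
t 18.0 p [600.5 -35.8 275.8] F [-0.6   0.19 -0.39] op 42.9 yaw jaw 39.16 down [ 0.003 -0.001 -1.   ]
a 1.056 r 63.55 Ftan 0.35 Frad -0.52 q7 0.68
[-0.002, -0.0007, 0.0, -0.002, 0.012, 0.003]
```

play_rows --pt "-0.0025 -0.0005 0 -0.002 0.01 0.003 0.35" --pt "-0.0025 -0.0005 0 -0.002 0.01 0.003 0.2" --pt "-0.0025 -0.0005 0 -0.002 0.01 0.003 0.1" --pt "-0.0025 -0.0005 0 -0.002 0.01 0.003 0.05" --pt "-0.0025 -0.0005 0 -0.002 0.01 0.003 0.05" --grip_force 20

```text
clock: 18.42
eef_pos: [599.0, -35.1, 276.4]
tcp_rot: [-1.456, 0.701, -0.703]
ft_force: [-1.1, -2.4, 1.3]
opening: 19.4
```

```bash
python3 -c "
from plan import *
pl(.46,8,r=62,hold=0,flip=1)"
```

```text
t 18.42 p [599.  -35.1 276.4] F [-1.08 -2.43  1.29] op 19.4 yaw jaw 38.47 down [ 0.    -0.002 -1.   ]
a 1.068 r 62.1 Ftan 2.34 Frad 1.26 q7 0.67
[-0.0003, -0.0001, -0.0036, 0.001, 0.07, 0.001]
[-0.0006, -0.0001, -0.0071, 0.001, 0.128, 0.001]
[-0.0012, -0.0001, -0.0106, 0.001, 0.185, 0.002]
[-0.0019, -0.0, -0.0141, 0.001, 0.243, 0.002]
[-0.0029, -0.0, -0.0175, 0.001, 0.3, 0.002]
[-0.004, -0.0, -0.0209, 0.001, 0.358, 0.002]
[-0.0054, -0.0, -0.0242, 0.001, 0.415, 0.002]
[-0.0069, -0.0, -0.0274, 0.001, 0.473, 0.002]
```

play_rows --pt "0.0007 0 -0.0036 0.001 0.06 0.001 0.05" --pt "0.0006 0 -0.0071 0.001 0.128 0.001 0.05" --pt "0 0 -0.0106 0.001 0.185 0.002 0.05" --pt "-0.0007 0 -0.0141 0.001 0.243 0.002 0.05" --pt "-0.0017 0 -0.0175 0.001 0.3 0.002 0.05" --pt "-0.0028 0 -0.0209 0.001 0.358 0.002 0.05" --pt "-0.0042 0 -0.0242 0.001 0.415 0.002 0.05" --pt "-0.0057 0 -0.0274 0.001 0.473 0.002 0.05"

```text
clock: 19.08
eef_pos: [576.0, -46.3, 276.5]
tcp_rot: [-1.291, 1.06, -1.065]
ft_force: [5.9, 0.8, -2.2]
opening: 19.5
```

```bash
python3 -c "
from plan import *
pl(.46,8,r=63,hold=0,flip=1)
c=C('wrist');cv2.imwrite('pics/w16.png',c['img'][:,:,::-1])"
```

```text
t 19.08 p [576.  -46.3 276.5] F [ 5.91  0.8  -2.15] op 19.5 yaw jaw 11.25 down [ 0.005  0.002 -1.   ]
a 1.482 r 62.14 Ftan -5.93 Frad 0.65 q7 0.22
[0.0009, -0.0, -0.0036, -0.006, 0.009, -0.001]
[0.0008, -0.0, -0.0072, -0.005, 0.067, -0.001]
[0.0004, -0.0001, -0.0108, -0.005, 0.124, -0.001]
[-0.0001, -0.0001, -0.0144, -0.005, 0.182, -0.002]
[-0.0009, -0.0001, -0.0179, -0.005, 0.239, -0.002]
[-0.0018, -0.0001, -0.0214, -0.005, 0.297, -0.002]
[-0.003, -0.0001, -0.0249, -0.005, 0.354, -0.002]
[-0.0043, -0.0002, -0.0282, -0.005, 0.412, -0.002]
```

View pics/w16.png

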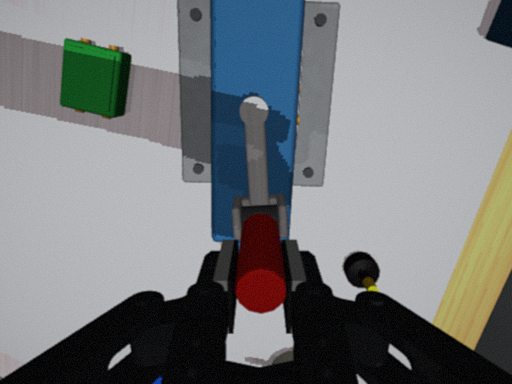

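play_rows --pt "0.0014 0 -0.0036 -0.005 0.03 -0.001 0.05" --pt "0.0018 0 -0.0072 -0.005 0.067 -0.001 0.05" --pt "0.0014 0 -0.0108 -0.005 0.124 -0.001 0.05" --pt "0.0009 0 -0.0144 -0.005 0.182 -0.002 0.05" --pt "0.0001 0 -0.0179 -0.005 0.239 -0.002 0.05" --pt "-0.0008 0 -0.0214 -0.005 0.297 -0.002 0.05" --pt "-0.002 0 -0.0249 -0.005 0.354 -0.002 0.05" --pt "-0.0033 0 -0.0282 -0.005 0.412 -0.002 0.05"

```text
clock: 19.8
eef_pos: [548.9, -47.3, 276.5]
tcp_rot: [-1.093, 1.367, -1.369]
ft_force: [5.3, 0.9, -2.6]
opening: 19.3
```

```bash
python3 -c "
from plan import *
pl(.3,8,r=63.5,hold=0,flip=1)
s=C('scene');a=cv2.resize(s['img'][150:250,190:310],None,fx=3.3,fy=3.3,interpolation=2)[:,:,::-1]
s=C('side');b=cv2.resize(s['img'][150:250,190:310],None,fx=3.3,fy=3.3,interpolation=2)[:,:,::-1]
cv2.imwrite('pics/c17.png',np.hstack([a,b]))"
```

```text
t 19.8 p [548.9 -47.3 276.5] F [ 5.29  0.86 -2.59] op 19.3 yaw jaw -12.57 down [ 0.004  0.002 -1.   ]
a 1.921 r 62.46 Ftan -5.03 Frad -1.87 q7 -0.18
[0.0011, 0.0, -0.0024, -0.004, 0.013, -0.002]
[0.001, -0.0, -0.0047, -0.003, 0.05, -0.002]
[0.0008, -0.0, -0.0071, -0.003, 0.088, -0.003]
[0.0006, -0.0, -0.0095, -0.003, 0.125, -0.003]
[0.0002, -0.0, -0.0118, -0.003, 0.163, -0.003]
[-0.0002, -0.0, -0.0142, -0.003, 0.2, -0.003]
[-0.0007, -0.0, -0.0165, -0.003, 0.238, -0.003]
[-0.0013, -0.0, -0.0188, -0.003, 0.275, -0.003]
```

View pics/c17.png

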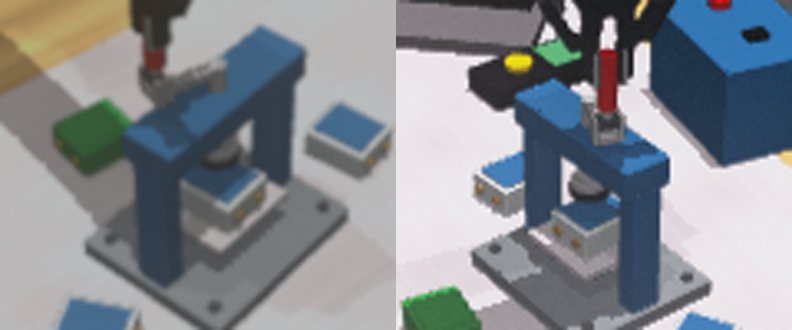

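```bash
python3 -c "
from plan import *
for n,(x0,y0) in dict(side=(230,190),scene=(230,170)).items():
    c=C(n); i=cv2.resize(c['img'][y0:y0+60,x0:x0+60],None,fx=10,fy=10,interpolation=2)[:,:,::-1].copy()
    t=np.linspace(0,6.28,60)
    for z,col in((100,(0,0,255)),(90,(0,255,0)),(80,(0,255,255)),(70,(255,0,255))):
        u=(proj(c,[[561+22*np.cos(k),14+22*np.sin(k),z] for k in t])-[x0,y0]+.5)*10
        cv2.polylines(i,[u.astype(int)],True,col,1)
    cv2.imwrite(f'pics/z_{n}.png',i)
"
```

```text
(no output)
```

View pics/z_side.png

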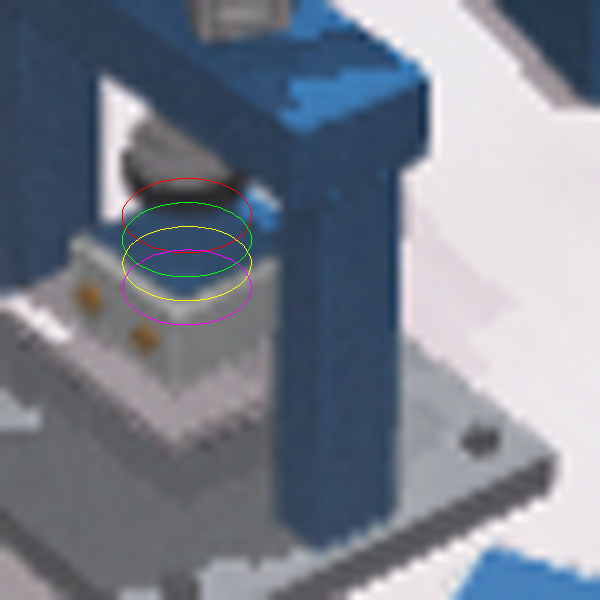

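View pics/z_scene.png

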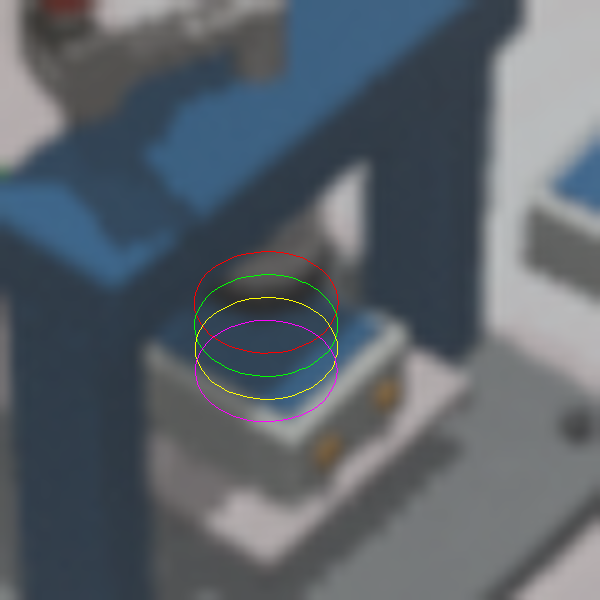

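```bash
python3 -c "
from plan import *
c=C('side')
for z in(70,80,90,100,110):
    a=at(c,230+7.3,190+24.,z); b=at(c,230+18,190+30.5,z); print(z,a,b,np.linalg.norm(a-b).round(1), 'b-axis',(b-[561,14,z]).round(1),'a',(a-[561,14,z]).round(1))
c=C('scene')
for z in(70,80,90,100,110):
    a=at(c,230+14.5,170+34,z); b=at(c,230+28.5,170+43.5,z);d=at(c,230+40.5,170+32.5,z); print(z,a,b,d,np.linalg.norm(a-b).round(1),np.linalg.norm(d-b).round(1), 'mid',((a+d)/2).round(1))
"
```

```text
70 [539.4  54.1  70. ] [554.    2.5  70. ] 53.6 b-axis [ -7.  -11.5   0. ] a [-21.6  40.1   0. ]
80 [533.1  41.4  80. ] [547.5  -9.6  80. ] 53.0 b-axis [-13.5 -23.6   0. ] a [-27.9  27.4   0. ]
90 [526.7  28.7  90. ] [541.1 -21.7  90. ] 52.4 b-axis [-19.9 -35.7   0. ] a [-34.3  14.7   0. ]
100 [520.4  16.  100. ] [534.6 -33.9 100. ] 51.9 b-axis [-26.4 -47.9   0. ] a [-40.6   2.    0. ]
110 [514.1   3.3 110. ] [528.1 -46.  110. ] 51.2 b-axis [-32.9 -60.    0. ] a [-46.9 -10.7   0. ]
70 [528.8  -6.2  70. ] [5.882e+02 1.000e-01 7.000e+01] [577.1  59.6  70. ] 59.7 60.5 mid [553.   26.7  70. ]
80 [536.6 -12.4  80. ] [595.3  -6.1  80. ] [584.3  52.7  80. ] 59.0 59.8 mid [560.4  20.2  80. ]
90 [544.3 -18.5  90. ] [602.4 -12.4  90. ] [591.6  45.9  90. ] 58.4 59.3 mid [568.   13.7  90. ]
100 [552.  -24.7 100. ] [609.4 -18.6 100. ] [598.8  39.  100. ] 57.7 58.6 mid [575.4   7.2 100. ]
110 [559.8 -30.8 110. ] [616.5 -24.8 110. ] [606.   32.1 110. ] 57.0 57.9 mid [582.9   0.7 110. ]
```

```bash
python3 -c "
from plan import *
pl(.5,8,r=63.5,hold=0,flip=1)"
```

```text
t 20.1 p [548.3 -47.3 276.5] F [ 4.65  1.79 -2.12] op 19.4 yaw jaw -12.33 down [ 0.002  0.002 -1.   ]
a 1.931 r 62.64 Ftan -4.19 Frad -2.69 q7 -0.18
[0.0008, -0.0, -0.004, -0.001, 0.052, -0.002]
[0.0004, -0.0, -0.0079, -0.001, 0.114, -0.002]
[-0.0001, -0.0, -0.0118, -0.001, 0.177, -0.002]
[-0.0009, -0.0, -0.0157, -0.001, 0.239, -0.002]
[-0.002, -0.0001, -0.0195, -0.001, 0.302, -0.002]
[-0.0033, -0.0001, -0.0233, -0.001, 0.364, -0.002]
[-0.0048, -0.0001, -0.027, -0.001, 0.427, -0.002]
[-0.0066, -0.0001, -0.0305, -0.001, 0.489, -0.002]
```

play_rows --pt "0.0008 0 -0.004 -0.001 0.052 -0.002 0.05" --pt "0.0004 0 -0.0079 -0.001 0.114 -0.002 0.05" --pt "-0.0001 0 -0.0118 -0.001 0.177 -0.002 0.05" --pt "-0.0009 0 -0.0157 -0.001 0.239 -0.002 0.05" --pt "-0.002 0 -0.0195 -0.001 0.302 -0.002 0.05" --pt "-0.0033 0 -0.0233 -0.001 0.364 -0.002 0.05" --pt "-0.0048 0 -0.027 -0.001 0.427 -0.002 0.05" --pt "-0.0066 0 -0.0305 -0.001 0.489 -0.002 0.05"

```text
clock: 20.77
eef_pos: [521.5, -34.5, 276.5]
tcp_rot: [-0.785, 1.704, -1.708]
ft_force: [6.6, -0.2, -3.9]
opening: 19.4
```

```bash
python3 -c "
from plan import *
pl(.5,8,r=63.5,hold=0,flip=1)"
```

```text
t 20.77 p [521.5 -34.5 276.5] F [ 6.62 -0.19 -3.93] op 19.4 yaw jaw -40.41 down [ 0.004 -0.    -1.   ]
a 2.41 r 62.57 Ftan -5.26 Frad -4.03 q7 -0.69
[0.0009, -0.0, -0.0039, -0.003, 0.04, -0.002]
[0.0006, -0.0, -0.0079, -0.003, 0.103, -0.002]
[0.0001, -0.0, -0.0118, -0.003, 0.165, -0.003]
[-0.0007, -0.0, -0.0157, -0.003, 0.228, -0.003]
[-0.0017, -0.0001, -0.0196, -0.003, 0.29, -0.003]
[-0.003, -0.0001, -0.0233, -0.003, 0.353, -0.003]
[-0.0044, -0.0001, -0.027, -0.002, 0.415, -0.003]
[-0.0062, -0.0001, -0.0306, -0.002, 0.478, -0.003]
```

play_rows --pt "0.0008 0 -0.0039 -0.003 0.045 -0.002 0.05" --pt "0.0005 0 -0.0079 -0.003 0.103 -0.002 0.05" --pt "0 0 -0.0118 -0.003 0.165 -0.003 0.05" --pt "-0.0008 0 -0.0157 -0.003 0.228 -0.003 0.05" --pt "-0.0018 0 -0.0196 -0.003 0.29 -0.003 0.05" --pt "-0.0031 0 -0.0233 -0.003 0.353 -0.003 0.05" --pt "-0.0045 0 -0.027 -0.002 0.415 -0.003 0.05" --pt "-0.0063 0 -0.0306 -0.002 0.478 -0.003 0.05"

```text
clock: 21.43
eef_pos: [503.9, -11.5, 276.4]
tcp_rot: [-0.388, 2.006, -2.013]
ft_force: [5.3, -3.2, -3.1]
opening: 19.8
```

```bash
python3 -c "
from plan import *
pl(.5,8,r=63.,hold=0,flip=1)
c=C('wrist');cv2.imwrite('pics/w18.png',c['img'][:,:,::-1])"
```

```text
t 21.43 p [503.9 -11.5 276.4] F [ 5.35 -3.19 -3.05] op 19.8 yaw jaw -67.94 down [ 0.004 -0.003 -1.   ]
a 2.878 r 62.57 Ftan -5.1 Frad -3.58 q7 -1.22
[0.0004, -0.0001, -0.0039, -0.004, 0.028, -0.003]
[0.0002, -0.0001, -0.0079, -0.004, 0.09, -0.003]
[-0.0003, -0.0001, -0.0118, -0.004, 0.153, -0.003]
[-0.001, -0.0001, -0.0156, -0.004, 0.215, -0.003]
[-0.0019, -0.0001, -0.0194, -0.004, 0.278, -0.003]
[-0.0031, -0.0001, -0.0232, -0.003, 0.34, -0.003]
[-0.0046, -0.0002, -0.0269, -0.003, 0.403, -0.003]
[-0.0062, -0.0002, -0.0304, -0.003, 0.465, -0.003]
```

View pics/w18.png

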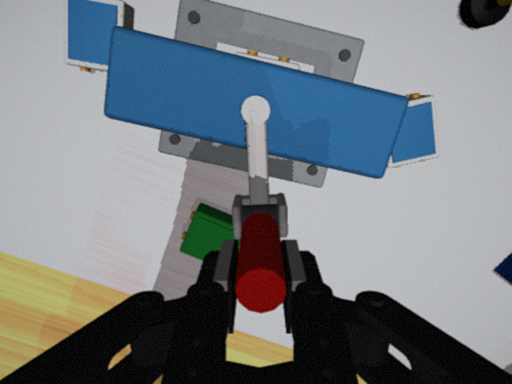

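play_rows --pt "0.0004 0 -0.0039 -0.004 0.035 -0.003 0.05" --pt "0.0002 0 -0.0079 -0.004 0.09 -0.003 0.05" --pt "-0.0003 0 -0.0118 -0.004 0.153 -0.003 0.05" --pt "-0.001 0 -0.0156 -0.004 0.215 -0.003 0.05" --pt "-0.0019 0 -0.0194 -0.004 0.278 -0.003 0.05" --pt "-0.0031 0 -0.0232 -0.003 0.34 -0.003 0.05" --pt "-0.0046 0 -0.0269 -0.003 0.403 -0.003 0.05" --pt "-0.0062 0 -0.0304 -0.003 0.465 -0.003 0.05"

```text
clock: 22.15
eef_pos: [498.6, 16.9, 276.5]
tcp_rot: [-0.095, -2.174, 2.182]
ft_force: [2.6, -6.7, -1.2]
opening: 19.0
```

```bash
python3 -c "
from plan import *
pl(.5,8,r=63.,hold=0,flip=1)"
```

```text
t 22.15 p [498.6  16.9 276.5] F [ 2.58 -6.67 -1.24] op 19.0 yaw jaw -94.92 down [ 0.001 -0.004 -1.   ]
a 3.344 r 62.45 Ftan -6.54 Frad -2.89 q7 -1.75
[0.0006, -0.0001, -0.0039, -0.004, 0.023, -0.001]
[0.0004, -0.0001, -0.0078, -0.004, 0.086, -0.002]
[-0.0001, -0.0001, -0.0118, -0.004, 0.148, -0.002]
[-0.0008, -0.0001, -0.0156, -0.004, 0.211, -0.002]
[-0.0017, -0.0001, -0.0195, -0.004, 0.273, -0.002]
[-0.0029, -0.0001, -0.0232, -0.004, 0.336, -0.002]
[-0.0043, -0.0001, -0.0269, -0.004, 0.398, -0.002]
[-0.006, -0.0001, -0.0305, -0.003, 0.461, -0.002]
```

```bash
cat > gap.py <<'E'
from plan import *
import sys
out=[]
for n,(x0,y0) in dict(side=(230,190),scene=(235,180)).items():
    c=C(n); out.append(cv2.resize(c['img'][y0:y0+45,x0:x0+45],None,fx=8.8,fy=8.8,interpolation=2)[:,:,::-1])
cv2.imwrite(sys.argv[1],np.hstack(out))
E
python3 gap.py pics/g1.png
```

```text
(no output)
```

View pics/g1.png

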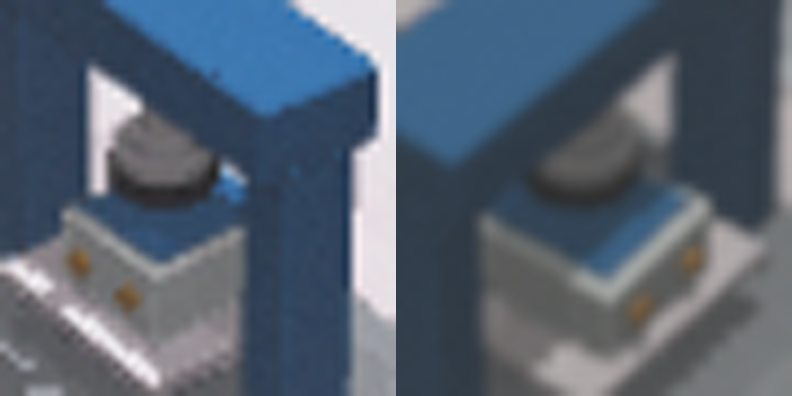

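play_rows --pt "0.0006 0 -0.0039 -0.004 0.03 -0.001 0.05" --pt "0.0004 0 -0.0078 -0.004 0.086 -0.002 0.05" --pt "-0.0001 0 -0.0118 -0.004 0.148 -0.002 0.05" --pt "-0.0008 0 -0.0156 -0.004 0.211 -0.002 0.05" --pt "-0.0017 0 -0.0195 -0.004 0.273 -0.002 0.05" --pt "-0.0029 0 -0.0232 -0.004 0.336 -0.002 0.05" --pt "-0.0043 0 -0.0269 -0.004 0.398 -0.002 0.05" --pt "-0.006 0 -0.0305 -0.003 0.461 -0.002 0.05"

```text
clock: 22.92
eef_pos: [506.6, 44.4, 276.4]
tcp_rot: [-0.537, -1.907, 1.916]
ft_force: [-1.5, -5.2, 2.1]
opening: 19.0
```

```bash
python3 -c "
from plan import *
pl(.3,6,r=63.,hold=1,flip=1)"
```

```text
t 22.92 p [506.6  44.4 276.4] F [-1.52 -5.19  2.14] op 19.0 yaw jaw -121.39 down [-0.002 -0.004 -1.   ]
a 3.808 r 62.33 Ftan -5.28 Frad -1.21 q7 -2.26
[0.0007, -0.0001, -0.0031, -0.005, 0.012, -0.001]
[0.0006, -0.0001, -0.0063, -0.005, 0.062, -0.001]
[0.0003, -0.0002, -0.0094, -0.005, 0.112, -0.001]
[-0.0001, -0.0002, -0.0125, -0.005, 0.162, -0.001]
[-0.0007, -0.0002, -0.0156, -0.005, 0.212, -0.001]
[-0.0014, -0.0002, -0.0187, -0.005, 0.262, -0.001]
[-0.0014, -0.0002, -0.0187, -0.005, 0.262, -0.001]
```

play_rows --pt "0.0014 0 -0.0031 -0.005 0.02 -0.001 0.05" --pt "0.0013 0 -0.0063 -0.005 0.062 -0.001 0.05" --pt "0.001 0 -0.0094 -0.005 0.112 -0.001 0.05" --pt "0.0006 0 -0.0125 -0.005 0.162 -0.001 0.05" --pt "0 0 -0.0156 -0.005 0.212 -0.001 0.05" --pt "-0.0007 0 -0.0187 -0.005 0.262 -0.001 0.05" --pt "-0.0007 0 -0.0187 -0.005 0.262 -0.001 0.05"

```text
clock: 23.5
eef_pos: [516.6, 58.0, 276.4]
tcp_rot: [-0.748, -1.74, 1.746]
ft_force: [-0.9, -4.8, 1.6]
opening: 19.5
```

```bash
python3 -c "
from plan import *
pl(0,1,r=61.5,hold=0,flip=1)
x=leanfit((51.7,5.8,51.7,5.8)); d=x[2:]-x[:2]; t=TH0-4.09; print('radial,tang lean',d@[np.cos(t),np.sin(t)]/60,d@[np.sin(t),-np.cos(t)]/60)"
```

```text
t 23.5 p [516.6  58.  276.4] F [-0.94 -4.81  1.56] op 19.5 yaw jaw -136.46 down [-0.001 -0.003 -1.   ]
a 4.079 r 62.46 Ftan -4.08 Frad -2.73 q7 -2.55
[-0.001, -0.0001, -0.0, -0.003, -0.03, -0.001]
lean 185.0 [517.4  56.6 519.6  54.1]
radial,tang lean -0.05488293091803551 -0.0033914358875380096
```

play_rows --pt "0 0 0 0 0 0 0.3" --pt "-0.001 0 0 0 0 0 0.5" --pt "-0.001 0 0 0 -0.1 0 0.5" --pt "-0.001 0 0 0 -0.22 0 0.5" --pt "-0.001 0 0 0 -0.34 0 0.5" --pt "-0.001 0 0 0 -0.46 0 0.5" --pt "-0.001 0 0 0 -0.58 0 0.5" --pt "-0.001 0 0 0 -0.7 0 0.5"

```text
clock: 24.22
eef_pos: [517.2, 58.2, 276.3]
tcp_rot: [-0.108, -2.168, 2.171]
ft_force: [0.7, -0.5, 0.6]
opening: 42.8
```

play_rows --pt "0 0 0 0 -0.12 0 0.5" --pt "0 0 0 0 -0.24 0 0.5" --pt "0 0 0 0 -0.36 0 0.5" --pt "0 0 0 0 -0.48 0 0.5" --pt "0 0 0 0 -0.6 0 0.5" --pt "0 0 0 0 -0.72 0 0.5" --pt "0 0 0 0 -0.84 0 0.5" --pt "0 0 0 0 -0.92 0 0.5"

```text
clock: 24.88
eef_pos: [517.0, 59.2, 276.2]
tcp_rot: [-0.762, 1.734, -1.732]
ft_force: [-0.0, 0.2, 0.4]
opening: 42.4
```

```bash
python3 -c "
from plan import *
pl(0,1,r=60,hold=0,yaw=TH0-4.09)
x=leanfit((51.7,5.8,51.7,5.8)); d=x[2:]-x[:2]; t=TH0-4.09; print('radial,tang lean',d@[np.cos(t),np.sin(t)]/60,d@[np.sin(t),-np.cos(t)]/60)
c=C('wrist');cv2.imwrite('pics/w19.png',c['img'][:,:,::-1])"
```

```text
t 24.88 p [517.   59.2 276.2] F [-0.    0.17  0.42] op 42.4 yaw jaw -42.62 down [-0.001  0.    -1.   ]
a 4.097 r 63.06 Ftan 0.12 Frad 0.12 q7 -0.91
[0.0002, -0.0003, 0.0031, 0.002, -3.093, -0.002]
lean 309.0 [517.4  54.5 519.7  57.3]
radial,tang lean 0.0061469034291593274 0.05874393701309793
```

View pics/w19.png

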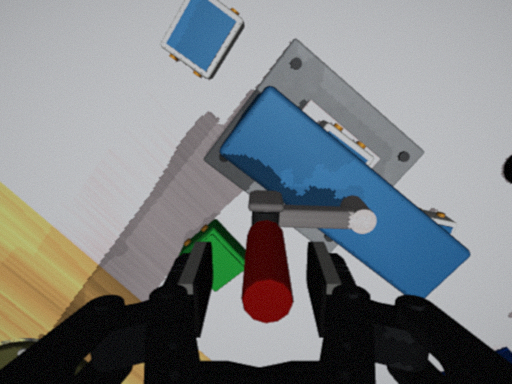

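play_rows --pt "0 0 0.001 0 -0.12 0 0.5" --pt "0.0005 0 0.002 0 -0.24 0 0.5" --pt "0.001 0 0.003 0 -0.36 0 0.5" --pt "0.001 0 0.003 0 -0.48 0 0.5" --pt "0.001 0 0.003 0 -0.6 0 0.5" --pt "0.001 0 0.003 0 -0.72 0 0.5" --pt "0.001 0 0.003 0 -0.84 0 0.5" --pt "0.001 0 0.003 0 -0.96 0 0.5"

```text
clock: 25.65
eef_pos: [518.5, 56.9, 276.2]
tcp_rot: [-1.304, 1.051, -1.048]
ft_force: [0.7, 0.1, 1.1]
opening: 42.8
```

```bash
python3 -c "
from plan import *
pl(0,1,r=61,hold=0)"
```

```text
t 25.65 p [518.5  56.9 276.2] F [0.71 0.11 1.15] op 42.8 yaw jaw 12.31 down [-0.002  0.001 -1.   ]
a 4.088 r 60.42 Ftan 0.58 Frad -0.42 q7 0.05
[-0.0005, -0.0003, -0.0003, 0.001, -0.566, -0.001]
```

play_rows --pt "0 0 0 0 -0.12 0 0.5" --pt "0 0 0 0 -0.24 0 0.5" --pt "0 0 0 0 -0.36 0 0.5" --pt "0 0 0 0 -0.48 0 0.45" --pt "0 -0.0003 0 0.001 -0.566 0 0.4" --pt "0 -0.0003 0 0.001 -0.566 0 0.3" --pt "0 -0.0003 0 0.001 -0.566 0 0.2" --pt "0 -0.0003 0 0.001 -0.566 0 0.1"

```text
clock: 26.32
eef_pos: [518.1, 56.9, 276.7]
tcp_rot: [-1.48, 0.621, -0.618]
ft_force: [-2.2, -0.3, 2.4]
opening: 19.6
```

play_rows --pt "0 0 0 0 0 0 0.05" --pt "0 0 0 0 0 0 0.05" --pt "0 0 0 0 0 0 0.05"

```text
clock: 26.57
eef_pos: [518.1, 57.0, 276.7]
tcp_rot: [-1.48, 0.622, -0.619]
ft_force: [-1.2, -0.6, 1.1]
opening: 19.2
```

```bash
python3 -c "
from plan import *
pl(.4,8,r=62.5,hold=0)"; python3 gap.py pics/g2.png
```

```text
t 26.57 p [518.1  57.  276.7] F [-1.25 -0.56  1.12] op 19.2 yaw jaw 44.52 down [-0.002  0.001 -1.   ]
a 4.083 r 60.73 Ftan -1.28 Frad 0.49 q7 0.61
[-0.0017, 0.0002, 0.0031, 0.0, 0.042, -0.002]
[-0.0015, 0.0002, 0.0062, 0.0, 0.092, -0.002]
[-0.0011, 0.0002, 0.0093, 0.0, 0.142, -0.002]
[-0.0006, 0.0002, 0.0124, 0.0, 0.192, -0.002]
[0.0, 0.0002, 0.0155, 0.001, 0.242, -0.002]
[0.0009, 0.0002, 0.0185, 0.001, 0.292, -0.002]
[0.0018, 0.0002, 0.0214, 0.001, 0.342, -0.002]
[0.003, 0.0002, 0.0244, 0.001, 0.392, -0.002]
```

View pics/g2.png

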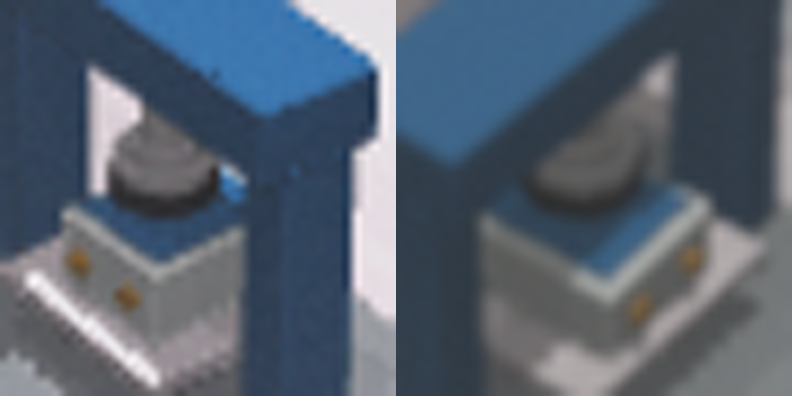

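play_rows --pt "-0.001 0 0.0031 0 0.042 -0.002 0.05" --pt "-0.0015 0 0.0062 0 0.092 -0.002 0.05" --pt "-0.0011 0 0.0093 0 0.142 -0.002 0.05" --pt "-0.0006 0 0.0124 0 0.192 -0.002 0.05" --pt "0 0 0.0155 0.001 0.242 -0.002 0.05" --pt "0.0009 0 0.0185 0.001 0.292 -0.002 0.05" --pt "0.0018 0 0.0214 0.001 0.342 -0.002 0.05" --pt "0.003 0 0.0244 0.001 0.392 -0.002 0.05"

```text
clock: 27.33
eef_pos: [536.8, 70.0, 276.6]
tcp_rot: [-1.369, 0.925, -0.925]
ft_force: [-3.7, -3.4, 3.4]
opening: 19.3
```

```bash
python3 -c "
from plan import *
pl(.2,8,r=62.5,hold=0)"
```

```text
t 27.33 p [536.8  70.  276.6] F [-3.74 -3.41  3.43] op 19.3 yaw jaw 21.82 down [-0.002 -0.003 -1.   ]
a 4.461 r 60.97 Ftan -4.79 Frad -1.65 q7 0.19
[-0.0015, 0.0001, 0.0015, 0.003, -0.002, 0.002]
[-0.0015, 0.0001, 0.0031, 0.003, 0.023, 0.002]
[-0.0015, 0.0001, 0.0046, 0.003, 0.048, 0.002]
[-0.0014, 0.0001, 0.0062, 0.003, 0.073, 0.002]
[-0.0012, 0.0001, 0.0078, 0.003, 0.098, 0.002]
[-0.0011, 0.0001, 0.0093, 0.003, 0.123, 0.002]
[-0.0009, 0.0001, 0.0109, 0.003, 0.148, 0.002]
[-0.0006, 0.0001, 0.0124, 0.003, 0.173, 0.002]
```

play_rows --pt "-0.001 0 0.0015 0.003 0.01 0.002 0.05" --pt "-0.0015 0 0.0031 0.003 0.025 0.002 0.05" --pt "-0.0015 0 0.0046 0.003 0.048 0.002 0.05" --pt "-0.0014 0 0.0062 0.003 0.073 0.002 0.05" --pt "-0.0012 0 0.0078 0.003 0.098 0.002 0.05" --pt "-0.0011 0 0.0093 0.003 0.123 0.002 0.05" --pt "-0.0009 0 0.0109 0.003 0.148 0.002 0.05" --pt "-0.0006 0 0.0124 0.003 0.173 0.002 0.05"

```text
clock: 28.0
eef_pos: [547.3, 73.6, 276.6]
tcp_rot: [-1.302, 1.057, -1.057]
ft_force: [-3.5, -4.0, 4.0]
opening: 18.9
```

```bash
python3 -c "
from plan import *
pl(.2,8,r=62.5,hold=0)"
```

```text
t 28.0 p [547.3  73.6 276.6] F [-3.46 -4.03  3.97] op 18.9 yaw jaw 11.8 down [-0.002 -0.002 -1.   ]
a 4.643 r 61.13 Ftan -4.27 Frad -3.15 q7 0.01
[-0.0014, 0.0001, 0.0015, 0.002, 0.006, 0.002]
[-0.0014, 0.0001, 0.0031, 0.002, 0.031, 0.002]
[-0.0013, 0.0001, 0.0047, 0.002, 0.056, 0.002]
[-0.0012, 0.0001, 0.0062, 0.002, 0.081, 0.002]
[-0.001, 0.0001, 0.0078, 0.002, 0.106, 0.002]
[-0.0008, 0.0001, 0.0093, 0.002, 0.131, 0.002]
[-0.0006, 0.0001, 0.0109, 0.002, 0.156, 0.002]
[-0.0004, 0.0001, 0.0124, 0.002, 0.181, 0.002]
```

Baseline free drag about 4.3–4.8 N at this pace; continuing in equal steps.

play_rows --pt "-0.001 0 0.0015 0.002 0.01 0.002 0.05" --pt "-0.0012 0 0.0031 0.002 0.031 0.002 0.05" --pt "-0.0011 0 0.0047 0.002 0.056 0.002 0.05" --pt "-0.001 0 0.0062 0.002 0.081 0.002 0.05" --pt "-0.0008 0 0.0078 0.002 0.106 0.002 0.05" --pt "-0.0006 0 0.0093 0.002 0.131 0.002 0.05" --pt "-0.0004 0 0.0109 0.002 0.156 0.002 0.05" --pt "-0.0002 0 0.0124 0.002 0.181 0.002 0.05"

```text
clock: 28.67
eef_pos: [558.4, 75.1, 276.6]
tcp_rot: [-1.223, 1.193, -1.192]
ft_force: [-5.1, -2.7, 3.8]
opening: 18.8
```

```bash
python3 -c "
from plan import *
pl(.2,8,r=62.5,hold=0)"; python3 gap.py pics/g3.png
```

```text
t 28.67 p [558.4  75.1 276.6] F [-5.1  -2.67  3.76] op 18.8 yaw jaw 1.33 down [-0.002 -0.001 -1.   ]
a 4.826 r 61.17 Ftan -5.2 Frad -2.45 q7 -0.18
[-0.0013, 0.0001, 0.0015, 0.002, 0.006, 0.001]
[-0.0013, 0.0001, 0.0031, 0.002, 0.031, 0.001]
[-0.0012, 0.0001, 0.0047, 0.002, 0.056, 0.001]
[-0.0011, 0.0001, 0.0062, 0.002, 0.081, 0.001]
[-0.001, 0.0001, 0.0078, 0.002, 0.106, 0.002]
[-0.0008, 0.0001, 0.0093, 0.002, 0.131, 0.002]
[-0.0006, 0.0001, 0.0109, 0.002, 0.156, 0.002]
[-0.0003, 0.0, 0.0124, 0.002, 0.181, 0.002]
```

View pics/g3.png

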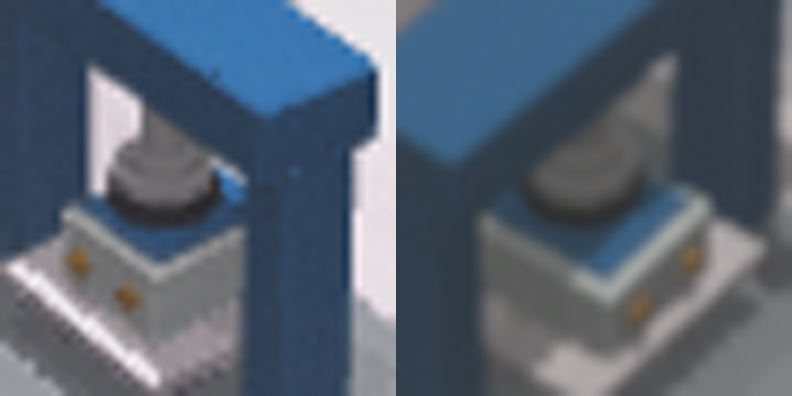

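play_rows --pt "-0.001 0 0.0015 0.002 0.01 0.002 0.05" --pt "-0.0012 0 0.0031 0.002 0.031 0.002 0.05" --pt "-0.0011 0 0.0047 0.002 0.056 0.002 0.05" --pt "-0.001 0 0.0062 0.002 0.081 0.002 0.05" --pt "-0.0009 0 0.0078 0.002 0.106 0.002 0.05" --pt "-0.0007 0 0.0093 0.002 0.131 0.002 0.05" --pt "-0.0005 0 0.0109 0.002 0.156 0.002 0.05" --pt "-0.0002 0 0.0124 0.002 0.181 0.002 0.05"

```text
clock: 29.43
eef_pos: [569.9, 74.6, 276.6]
tcp_rot: [-1.133, 1.327, -1.325]
ft_force: [-4.7, -2.4, 4.5]
opening: 18.6
```

```bash
python3 -c "
from plan import *
pl(.1,4,r=62.5,hold=0)"
```

```text
t 29.43 p [569.9  74.6 276.6] F [-4.7  -2.44  4.45] op 18.6 yaw jaw -9.09 down [-0.003 -0.001 -1.   ]
a 5.014 r 61.23 Ftan -4.3 Frad -3.1 q7 -0.35
[-0.0013, 0.0001, 0.0015, 0.003, 0.011, 0.001]
[-0.0012, 0.0001, 0.0031, 0.003, 0.036, 0.001]
[-0.0012, 0.0001, 0.0047, 0.003, 0.061, 0.001]
[-0.001, 0.0001, 0.0062, 0.003, 0.086, 0.001]
```

play_rows --pt "-0.001 0 0.0015 0.003 0.012 0.001 0.05" --pt "-0.0012 0 0.0031 0.003 0.036 0.001 0.05" --pt "-0.0011 0 0.0047 0.003 0.061 0.001 0.05" --pt "-0.001 0 0.0062 0.003 0.086 0.001 0.05" --pt "-0.0009 0 0.0078 0.003 0.11 0.001 0.05" --pt "-0.0007 0 0.0093 0.003 0.135 0.001 0.05"

```text
clock: 29.93
eef_pos: [577.7, 73.0, 276.5]
tcp_rot: [-1.059, 1.424, -1.423]
ft_force: [-6.7, -2.6, 4.2]
opening: 19.2
```

```bash
python3 -c "
from plan import *
pl(.1,4,r=62.5,hold=0)"
```

```text
t 29.93 p [577.7  73.  276.5] F [-6.71 -2.6   4.22] op 19.2 yaw jaw -16.9 down [-0.003 -0.002 -1.   ]
a 5.144 r 61.32 Ftan -5.75 Frad -4.33 q7 -0.49
[-0.0012, 0.0, 0.0015, 0.002, 0.006, 0.003]
[-0.0012, 0.0, 0.0031, 0.002, 0.031, 0.003]
[-0.0011, 0.0, 0.0047, 0.002, 0.056, 0.003]
[-0.001, 0.0, 0.0062, 0.002, 0.081, 0.003]
```

play_rows --pt "-0.0005 0 0.0015 0.002 0.01 0.002 0.05" --pt "-0.0006 0 0.0031 0.002 0.031 0.002 0.05" --pt "-0.0005 0 0.0047 0.002 0.056 0.002 0.05" --pt "-0.0004 0 0.0062 0.002 0.081 0.002 0.05"

```text
clock: 30.27
eef_pos: [582.3, 71.4, 276.6]
tcp_rot: [-1.011, 1.483, -1.481]
ft_force: [-6.7, -1.6, 3.6]
opening: 19.1
```

```bash
python3 -c "
from plan import *
pl(.1,4,r=62.,hold=0)"; python3 gap.py pics/g4.png
```

```text
t 30.27 p [582.3  71.4 276.6] F [-6.72 -1.55  3.56] op 19.1 yaw jaw -21.58 down [-0.004 -0.001 -1.   ]
a 5.224 r 61.26 Ftan -5.76 Frad -3.79 q7 -0.56
[-0.0008, 0.0001, 0.0015, 0.003, 0.004, 0.002]
[-0.0007, 0.0001, 0.0031, 0.003, 0.029, 0.002]
[-0.0007, 0.0001, 0.0046, 0.003, 0.054, 0.002]
[-0.0006, 0.0001, 0.0062, 0.003, 0.079, 0.002]
```

View pics/g4.png

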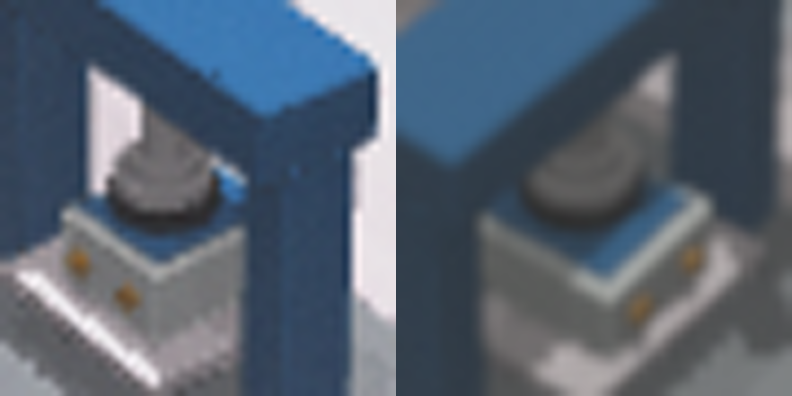

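play_rows --pt "-0.0006 0 0.0015 0.003 0.01 0.002 0.05" --pt "-0.0007 0 0.0031 0.003 0.029 0.002 0.05" --pt "-0.0006 0 0.0046 0.003 0.054 0.002 0.05" --pt "-0.0005 0 0.0062 0.003 0.079 0.002 0.05"

```text
clock: 30.7
eef_pos: [587.0, 69.6, 276.6]
tcp_rot: [-0.961, 1.538, -1.536]
ft_force: [-6.1, -1.1, 4.2]
opening: 19.4
```

```bash
python3 -c "
from plan import *
pl(.1,4,r=62.,hold=0)"
```

```text
t 30.7 p [587.   69.6 276.6] F [-6.1  -1.06  4.24] op 19.4 yaw jaw -26.11 down [-0.003 -0.    -1.   ]
a 5.306 r 61.33 Ftan -5.08 Frad -3.54 q7 -0.64
[-0.0007, 0.0001, 0.0015, 0.003, 0.007, 0.002]
[-0.0006, 0.0001, 0.0031, 0.003, 0.032, 0.002]
[-0.0006, 0.0001, 0.0046, 0.003, 0.057, 0.002]
[-0.0005, 0.0001, 0.0062, 0.003, 0.082, 0.002]
```

play_rows --pt "-0.0006 0 0.0015 0.003 0.01 0.002 0.05" --pt "-0.0006 0 0.0031 0.003 0.032 0.002 0.05" --pt "-0.0006 0 0.0046 0.003 0.057 0.002 0.05" --pt "-0.0005 0 0.0062 0.003 0.082 0.002 0.05" --pt "-0.0003 0 0.0078 0.003 0.107 0.002 0.05"

```text
clock: 31.12
eef_pos: [592.1, 66.9, 276.6]
tcp_rot: [-0.892, 1.614, -1.609]
ft_force: [-8.1, -0.1, 4.6]
opening: 19.1
```

```bash
python3 -c "
from plan import *
pl(.1,4,r=62.,hold=0)"
```

```text
t 31.12 p [592.1  66.9 276.6] F [-8.05 -0.14  4.6 ] op 19.1 yaw jaw -32.24 down [-0.004  0.001 -1.   ]
a 5.399 r 61.36 Ftan -6.87 Frad -4.2 q7 -0.74
[-0.0007, 0.0001, 0.0015, 0.004, -0.007, 0.002]
[-0.0007, 0.0001, 0.0031, 0.004, 0.018, 0.002]
[-0.0006, 0.0001, 0.0046, 0.004, 0.043, 0.002]
[-0.0005, 0.0001, 0.0062, 0.004, 0.068, 0.002]
```

play_rows --pt "-0.0004 0 0.0015 0.004 0 0.002 0.05" --pt "-0.0006 0 0.0031 0.004 0.018 0.002 0.05" --pt "-0.0006 0 0.0046 0.004 0.043 0.002 0.05" --pt "-0.0005 0 0.0058 0.004 0.06 0.002 0.05"

```text
clock: 31.45
eef_pos: [595.0, 65.2, 276.6]
tcp_rot: [-0.852, 1.655, -1.649]
ft_force: [-9.2, 0.1, 4.9]
opening: 19.0
```

```bash
python3 -c "
from plan import *
pl(.1,4,r=62.,hold=0)"
```

```text
t 31.45 p [595.   65.2 276.6] F [-9.16  0.13  4.94] op 19.0 yaw jaw -35.66 down [-0.005  0.001 -1.   ]
a 5.454 r 61.41 Ftan -7.71 Frad -4.96 q7 -0.79
[-0.0006, 0.0001, 0.0015, 0.005, -0.011, 0.002]
[-0.0006, 0.0001, 0.0031, 0.004, 0.014, 0.002]
[-0.0006, 0.0001, 0.0046, 0.004, 0.039, 0.002]
[-0.0005, 0.0, 0.0062, 0.004, 0.064, 0.002]
```

play_rows --pt "-0.0003 0 0.0015 0.004 0 0.002 0.05" --pt "-0.0003 0 0.003 0.004 0.014 0.002 0.05" --pt "-0.0003 0 0.004 0.004 0.03 0.002 0.05"

```text
clock: 31.7
eef_pos: [596.1, 64.4, 276.6]
tcp_rot: [-0.832, 1.675, -1.668]
ft_force: [-8.5, 0.1, 4.9]
opening: 19.4
```

```bash
python3 -c "
from plan import *
pl(.1,4,r=62.,hold=0)"
```

```text
t 31.7 p [596.1  64.4 276.6] F [-8.45  0.13  4.86] op 19.4 yaw jaw -37.31 down [-0.006  0.002 -1.   ]
a 5.477 r 61.39 Ftan -7.01 Frad -4.72 q7 -0.82
[-0.0007, 0.0001, 0.0015, 0.005, -0.018, 0.002]
[-0.0007, 0.0, 0.0031, 0.005, 0.007, 0.002]
[-0.0006, 0.0, 0.0046, 0.005, 0.032, 0.002]
[-0.0006, 0.0, 0.0062, 0.005, 0.057, 0.002]
```

play_rows --pt "-0.0003 0 0.0015 0.005 0 0.002 0.05" --pt "-0.0003 0 0.003 0.005 0.015 0.002 0.05" --pt "-0.0003 0 0.0042 0.005 0.03 0.002 0.05"

```text
clock: 31.95
eef_pos: [597.2, 63.6, 276.6]
tcp_rot: [-0.811, 1.695, -1.687]
ft_force: [-8.8, -0.0, 5.4]
opening: 19.5
```

```bash
python3 -c "
from plan import *
pl(.1,4,r=61.,hold=0)
for i in range(4):
    C('wrist'); s=observe(); print(s['ft_force'].round(2))
pl(0,1,r=61,hold=0)
t=TH0-5.49
x=leanfit((59.6,6.4,59.6,6.4)); d=x[2:]-x[:2]; print('radial,tang lean',d@[np.cos(t),np.sin(t)]/60,d@[np.sin(t),-np.cos(t)]/60)"; python3 gap.py pics/g5.png
```

```text
t 31.95 p [597.2  63.6 276.6] F [-8.76 -0.01  5.42] op 19.5 yaw jaw -38.95 down [-0.006  0.002 -1.   ]
a 5.499 r 61.39 Ftan -7.07 Frad -5.17 q7 -0.84
[0.0003, 0.0001, 0.0015, 0.006, -0.025, 0.002]
[0.0003, 0.0001, 0.0031, 0.006, 0.0, 0.002]
[0.0003, 0.0001, 0.0046, 0.006, 0.025, 0.002]
[0.0004, 0.0, 0.0061, 0.006, 0.05, 0.002]
[-7.38  1.02  3.85]
[-7.13  1.41  4.64]
[-8.3   1.24  4.06]
[-8.5   0.38  5.71]
t 32.15 p [597.3  63.5 276.6] F [-8.5   0.38  5.71] op 19.5 yaw jaw -38.92 down [-0.005  0.002 -1.   ]
a 5.501 r 61.39 Ftan -7.08 Frad -4.72 q7 -0.84
[0.0004, 0.0001, 0.0, 0.005, -0.046, 0.002]
lean 232.0 [595.2  61.7 597.4  64.3]
radial,tang lean 0.05743919877253465 0.004052584329243952
```

View pics/g5.png

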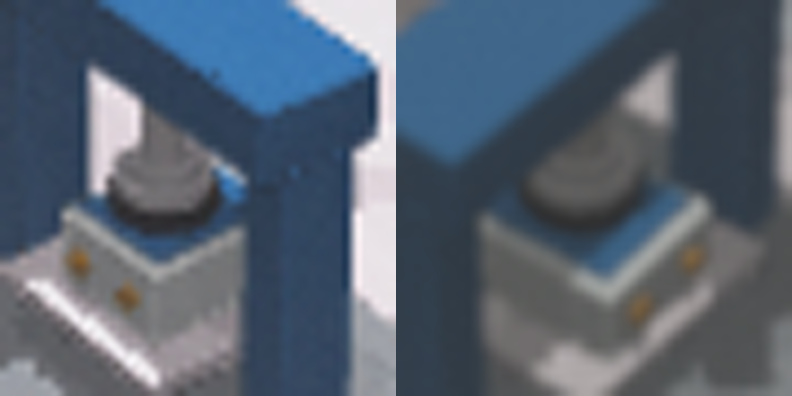

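play_rows --pt "0 0 0.0015 0.005 -0.01 0.002 0.05" --pt "0 0 0.0031 0.005 0.005 0.002 0.05" --pt "0 0 0.0046 0.005 0.025 0.002 0.05"

```text
clock: 32.55
eef_pos: [598.4, 62.7, 276.6]
tcp_rot: [-0.795, 1.71, -1.702]
ft_force: [-8.0, 2.6, 4.3]
opening: 19.7
```

```bash
python3 -c "
from plan import *
pl(0,1,r=61.,hold=0)"
```

```text
t 32.55 p [598.4  62.7 276.6] F [-8.    2.63  4.28] op 19.7 yaw jaw -40.24 down [-0.005  0.002 -1.   ]
a 5.524 r 61.39 Ftan -7.94 Frad -2.79 q7 -0.86
[0.0004, 0.0001, 0.0, 0.006, -0.047, 0.001]
```

play_rows --pt "0.0003 0 -0.0003 0 0 0 0.05" --pt "0.0003 0 -0.0005 0 0 0 0.05" --pt "0.0003 0 -0.0005 0 0 0 0.2" --pt "0.0003 0 -0.0005 0 0 0 0.4" --pt "0.0003 0 -0.0005 0 0 0 0.5" --pt "0.0003 0 -0.0005 0 0 0 0.5"

```text
clock: 33.05
eef_pos: [598.1, 63.1, 276.3]
tcp_rot: [-0.794, 1.71, -1.701]
ft_force: [-0.3, -0.1, 1.1]
opening: 42.7
```

```bash
python3 -c "
from plan import *
pl(0,1,r=61.,hold=0)
c=C('wrist');cv2.imwrite('pics/w20.png',c['img'][:,:,::-1])"
```

```text
t 33.05 p [598.1  63.1 276.3] F [-0.29 -0.08  1.05] op 42.7 yaw jaw -40.22 down [-0.005  0.003 -1.   ]
a 5.515 r 61.54 Ftan -0.18 Frad -0.24 q7 -0.86
[0.0005, -0.0002, 0.0, 0.006, -0.056, 0.001]
```

View pics/w20.png

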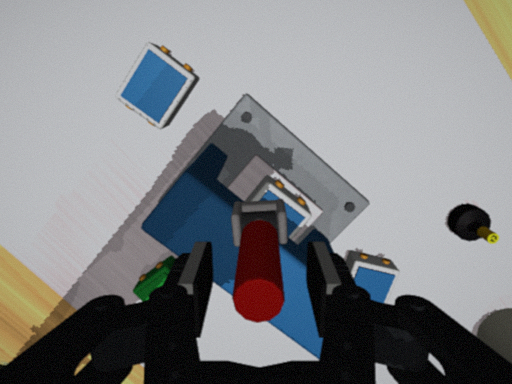

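play_rows --pt "0 0 0 0 -0.12 0 0.6" --pt "0 0 0 0 -0.24 0 0.6" --pt "0 0 0 0 -0.36 0 0.6" --pt "0 0 0 0 -0.48 0 0.6" --pt "0 0 0 0 -0.6 0 0.6" --pt "0 0 0 0 -0.72 0 0.6" --pt "0 0 0 0 -0.84 0 0.6"

```text
clock: 33.68
eef_pos: [598.2, 63.2, 276.2]
tcp_rot: [-1.275, 1.108, -1.098]
ft_force: [0.2, -0.5, -0.1]
opening: 51.3
```

play_rows --pt "0 0 0 0 -0.12 0 0.6" --pt "0 0 0 0 -0.24 0 0.6" --pt "0 0 0 0 -0.36 0 0.6" --pt "0 0 0 0 -0.48 0 0.6" --pt "0 0 0 0 -0.6 0 0.6" --pt "0 0 0 0 -0.72 0 0.6" --pt "0 0 0 0 -0.76 0 0.6"

```text
clock: 34.27
eef_pos: [598.3, 63.4, 276.1]
tcp_rot: [-1.506, 0.522, -0.513]
ft_force: [0.2, 0.3, 1.2]
opening: 51.4
```

```bash
python3 -c "
from plan import *
pl(0,1,r=61.,hold=0)
t=TH0-5.52
x=leanfit((59.6,6.4,59.6,6.4)); d=x[2:]-x[:2]; print('radial,tang lean',d@[np.cos(t),np.sin(t)]/60,d@[np.sin(t),-np.cos(t)]/60)
c=C('wrist');cv2.imwrite('pics/w21.png',c['img'][:,:,::-1])"
```

```text
t 34.27 p [598.3  63.4 276.1] F [0.17 0.3  1.15] op 51.4 yaw jaw 52.12 down [-0.005  0.004 -1.   ]
a 5.515 r 61.95 Ftan -0.05 Frad 0.34 q7 0.72
[0.0, -0.0004, -0.0009, 0.005, 1.556, -0.005]
lean 293.0 [598.1  61.  595.5  63.3]
radial,tang lean 0.0041831840752440804 -0.05757137872259787
```

View pics/w21.png

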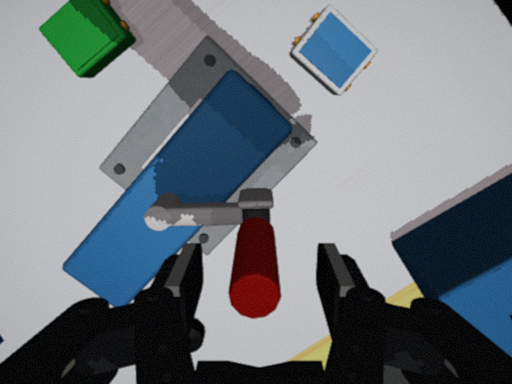

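play_rows --pt "0 -0.015 0 0 0 0 0.6" --pt "0 -0.035 0 0 0 0 0.6" --pt "0 -0.06 0 0 0 0 0.6" --pt "0 -0.085 0 0 0 0 0.6" --pt "0 -0.105 0 0 0 0 0.6" --pt "0 -0.115 0 0 0 0 0.6" --pt "0 -0.115 0 0 0 0 0.6" --pt "0 -0.115 0 0 0 0 0.6"

```text
clock: 35.03
eef_pos: [598.9, 63.1, 390.5]
tcp_rot: [-1.505, 0.527, -0.517]
ft_force: [-0.1, 0.7, -0.8]
opening: 51.3
```

```bash
python3 -c "
from plan import *
st()
out=[]
for n in('side','scene'):
    c=C(n); out.append(cv2.resize(c['img'][135:265,190:320],None,fx=3,fy=3,interpolation=2)[:,:,::-1]); cv2.imwrite(f'pics/end_{n}.png',c['img'][:,:,::-1])
cv2.imwrite('pics/end.png',np.hstack(out))"
```

```text
t 35.03 p [598.9  63.1 390.5] F [-0.05  0.75 -0.8 ] op 51.3 yaw jaw 51.77 down [-0.005  0.004 -1.   ]
```

View pics/end.png

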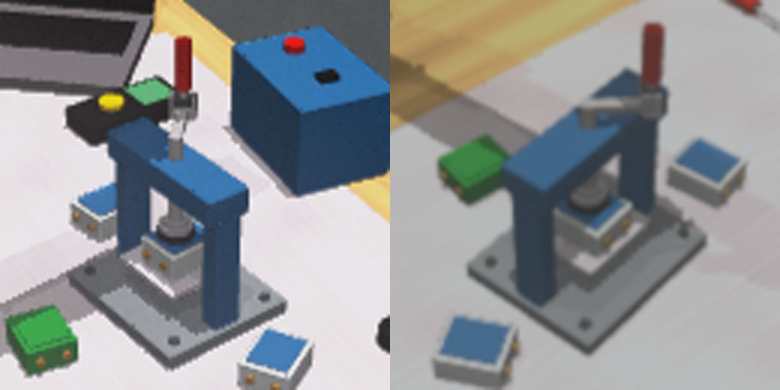

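View pics/end_scene.png

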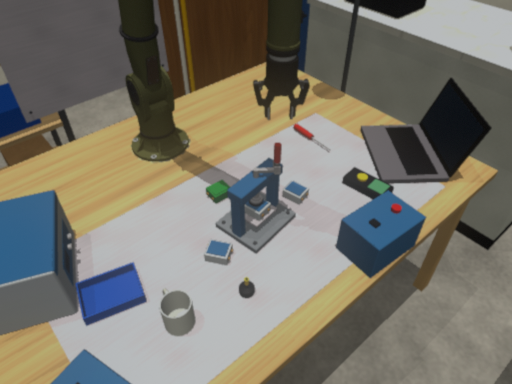

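Handle upright, pad on the module, everything else where it started, and the gripper clear. Handing in.

```bash
python3 -c "
from workcell import arm
print(arm.sign_off())"
```

```text
the job is handed in; nothing more can be done
None
```

The module is clamped, the red handle stands upright, and the job is handed in at about 35 s with the gripper clear. No verdict came back.

- **Handle:** I swung it up, and the camera then read it as upright. After about 1.05 rad of cranking, a view across the lean showed it was actually about 0.03 rad short of the stop. I squared it with the jaws, pushed it against the stop with 10 N, and then did the rest of the turning. So the first part of the turn was made very slightly short of fully upright. The last check, after letting go, showed a lean of only 0.004 rad.
- **Crank:** I turned it clockwise about 5.52 rad (0.88 turn), in three grips.
- **Clamping:** Free running was about 5 N. I put first touch near 5.25–5.30 rad, so the crank stopped roughly 0.22–0.28 rad past it. The last moving reading was about 7.9 N, 2.9 N above free running. Single force readings scattered by about 0.5 N, and two slow readings just before showed only about 2 N above.
- **Bench:** The last pictures show the pad on the module, which looks unmoved. The spares, tester, probe stand, screwdriver, mug and tray look to be where they started.

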